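# Mount a sample hook in the pull tester

### The arm

A 7-joint arm with a two-finger parallel gripper is mounted at the origin on the work surface. World frame = base frame: x ahead of the robot, y to its left, z up, the work surface at z = 0. Lengths are in m, angles in rad, forces in N, time in s.
With the tool pointing down it reaches from about 0.4 to 0.85 m from the base axis. Payload 10.4 kg.
Tool frame: the origin (TCP) lies between the finger pads; the fingertips stand 19 mm ahead of it and the grasp point (between the pads) is the TCP; z points along the fingers, y is the direction in which the jaws open and shut (so a half turn about z gives the same grasp; the last joint's range is limited). The gripper opens to 85 mm and grips with 20 to 120 N. Pads are 22 mm wide; open, the fingers measure 114 mm over their backs; the gripper's body (76 mm by 85 mm) begins 54 mm behind the grasp point. The pads swing forward as they close: fully open they stand 13 mm farther back than shut.
Start: joints at [1.094, 0.332, -0.065, 1.46, 0.022, 1.35, -0.088], TCP at [0.274, -0.562, 0.25] pointing down, gripper open.
Joint ranges: [-2.6, 2.6], [-0.5, 2.12], [-1.47, 1.34], [0.16, 2.42], [-1.27, 4.41], [0.06, 2.06], [-2.6, 2.6]. Speed limits (rad/s): [2.22, 2.22, 2.79, 2.79, 3.14, 3.14, 3.14].

### API

Orientations are given as a unit quaternion [x, y, z, w].
In Python, from workcell import manip gives the robot as it stands.
- The arm moves only by the shell command python3 -m jog 'ROWS' [FORCE]. ROWS is JSON, a list of rows, each an object with "offset": the shift along the tool's x, y, z as a fraction of full scale, a list of three; "rotation": the turn, a rotation vector about the tool's x, y, z as a fraction of full scale, a list of three; "fingers": the opening, from -1 (shut) to 1 (fully open), so that 0 is half open. A call has 1 to 8 rows; each row shifts and turns the commanded pose from where the row before left it, along the tool's axes as they then stand; what a row does not reach is not made up. Full scale, the value 1, is 0.15 m for a shift and 2 rad for a turn. A row lasts 1/8 s, in which the tool goes at most 62.5 mm and 10.7 degrees, less where a joint would pass 70% of its speed; a pose out of reach is approached as far as the arm can. A call with a number of a shift or a turn outside -1 to 1 is refused whole. A call with a gripper value outside its range is refused whole. The fingers move at their own pace and stop on an object; FORCE is the grip in N (left out, the last holds). Time passes only in rows, so rows that do not move let the fingers close. It gives the time, the measured TCP pose, the force and the opening at its end, in the units of the state.
- manip.get_obs(): the state, without advancing time (a new reading comes with each control period).
- manip.camera(name): name is "scene" or "top" or "wrist"; returns the picture (384x512x3 uint8, red, green, blue); there is no depth.
- manip.camera_info(name): a dict with "mtx" (3x3 intrinsics, pixels), "D" ([k1, k2, p1, p2, k3] as OpenCV has them; the pictures are not rectified), "xyz" and "rotation" of the camera in the world. Camera axes: x right, y down, z forward; pixel columns grow to the right and rows downward; lengths in m; the calibration is good to about 2 mm. A picture is of the moment at which its call begins: read the wrist's pose just before it. camera_info takes no time and is no camera call; for the wrist camera it gives the pose at the moment of the call.
- manip.hand_in(): hands the job in, once; it reports no verdict.
Trained networks look in the newest picture that a camera, given by its name, has taken for a name from the list of things; names that differ only in an ending like _2 or _b are one class to them, and where a whole thing is asked for, a point or a joint stands for the part that bears it (a point fixed in the world has none). Each returns a list of dicts, best first, with "conf" (0 to 1); they miss things now and then, are a little off and sometimes report something else, mostly with a low value. They report only what shows in the picture. A call takes as long as a camera call. They do not tell look-alikes from the thing itself.
- manip.recognise(camera, query): "bbox" ([left, top, right, bottom] in pixels, round what is visible of it).
The state is a dict: "clock": time; "joint_pos": joint angles; "joint_velocities": joint speeds; "tau": joint torques, N m; "position": TCP position; "ee_rot": TCP orientation; "ft_force": force on the tool from outside, world axes, zero at the start; "torque": the same for the moment, N m; "grip_width": opening from 0.0 (shut) to 1.0 (fully open).
Only numpy, scipy, OpenCV 4.12 (cv2) and the standard library are available. Lean on these libraries where they do the work, as an engineer would, in place of code of your own. Each camera call takes 0.05 s, during which the arm holds its last target. There are 200 camera calls.

### The job

Get the steel sample hook ready for its pull test. The gauge's eye stands tilted up or down as it was last left: find its height, swing the hook's curved end through it following the bend, and bring the shank sideways into the carriage's slot with the button head behind the slotted plate; then draw the carriage back by its knob just until the slack is out and the gauge carries a light pull of about 5 N, and let go. Never load the gauge's eye with more than 12 N, and leave the other things on the bench where they are.

Things in the scene. Friction and masses are not known exactly. Their poses are not given: they have to be found in the camera images.
- hook: The sample: a flat steel hook, 137 mm long, 0.1 to 0.16 kg, lying on a wooden cradle, its centre line 41 mm above the bench. Origin: mid shank, on the centre line, where to grip. +x runs along the shank to the button head, z up (it is never turned over). Shank: square bar 10 x 10 mm, x = -34 to +40 mm. Button head: disc 20 mm across, 8 mm thick, from x = +40 mm
- hook_bend (a point): Farthest point of the hook's bend, on the bar's centre line, at hook (x, y) = (-85, 0) mm. The bend is a round bar 8 mm thick; its centre line is a circle of radius 22 mm about hook (-63, 0) mm: from the shank it goes out on the +y side, round this point, and ends in the tip on the -y side; a tip that is 2 mm off the middle of the eye catches on its rim
- hook_tip (a point): Mounted, the hook's +x lies along the tester's +x with the bend in the eye; the tip goes in from the eye's +y side and comes out on its -y side. This point: centre of the hook's tip, the 8 mm bar sawn off square, at hook (-68.7, -21.3) mm, 75 degrees round the bend past its farthest point. The mouth of the bend lies between tip and shank
- hook_head (a point): Centre of the inner face of the button head, 40 mm from the hook's origin and 125 mm from the farthest point of the bend
- rest: Fixed wooden cradle that carries the hook at the start: base 82 x 60 x 8 mm, on it two upright cross pieces 28 mm wide (across its own x) with their tops at 36 mm, at x = -33 to -26 and +30 to +37 mm. The hook's shank lies across both, and between them, over a gap of 56 mm, fingers can close on the shank. Origin: on the underside, below the middle of the shank
- tester: Horizontal pull tester, fixed to the bench: aluminium base 450 x 110 mm (x = -195 to +255 mm, top at 18 mm, rails to 26 mm), at its -x end a grey spring gauge (housing 125 x 62 mm, top at 96 mm), at its +x end a sliding carriage. Origin: on the bench right below the eye. +x is the pull direction, from gauge to carriage; z up
- gauge_rod: The gauge's rod; slides only along the tester's x, against a spring: 5 N for each mm that it is drawn out. Origin: the pivot at its end, 36 mm from the centre of the eye and 65 mm above the bench; axes as the tester. On the pivot sits a link with the eye: an upright ring of 6 mm wire in the tester's x-z plane, hole 12 mm, outside 24 mm, the hole's axis along the tester's y
- eye_level (a point): Where the eye's centre is when its link stands level (fixed to the rod, it does not tilt with the link); 65 mm above the bench. The link tilts up or down, so the real eye is anywhere from 11 mm above to 11 mm below this point at the start: look or feel for it. The joint is stiff: the eye stays as left, and gives way to 5 to 6 N up or down, not sideways
- slot (a point): Middle of the slot in the carriage's plate, on the face away from the gauge, where the head bears; 65 mm above the bench; axes as the tester. Plate 8 mm thick (x = -8 to 0 mm), 44 mm wide, top at 86 mm. Slot 15 mm high, open to -y, closed from y = +8 mm on; this point is its mid height. The block below reaches 48 mm above the bench. At the start 111 to 121 mm from the eye
- knob_grip (a point): Middle of the carriage's upright black knob, 24 mm across, from 66 to 100 mm above the bench; this point is 84 mm above the bench and 55 mm behind the slot point (+x). The carriage slides along the tester's x, at most 45 mm away from the gauge, against a steady friction of about 10 N, and stays where it is left
- beaker: Bystander: 100 ml glass beaker, 50 mm across, 70 mm tall. Origin: underside
- flask: Bystander: stoppered volumetric flask, 68 mm across, 149 mm tall. Origin: underside
- reagent: Bystander: reagent bottle, 68 mm across, 130 mm tall. Origin: underside
- coupon: Bystander: flat waisted aluminium test strip, 120 x 20 x 5 mm. Origin: underside
- wrench: Bystander: open-ended wrench, 130 mm long. Origin: underside
- driver: Bystander: screwdriver, 160 mm long. Origin: underside
- tray: Bystander: white plastic tray, 120 x 80 x 25 mm. Origin: underside
Things that resemble listed ones, but are neither listed nor needed, are in the scene too. Of the things like the hook, leave any that is black or green; of the rest the smaller one is meant.

How it is judged:
By the outcome, as a careful person would: the job done as asked, in the order asked, and still so for the second after the job is handed in, with the robot touching nothing.
It also fails if it takes over 72 s, if anything falls off the work surface, if the arm or the gripper's body presses on something with over 40 N, if the wrist force passes 120 N, or if a joint passes its speed limit or range.

## Working session

There is one attempt and no reset: what is moved stays moved. The work goes in short steps, Python scripts to look and compute and a shell command to move; the robot and the scene stay as the last step left them, time stands still between calls to the robot, and variables do not carry over. Pictures are saved under pics/ and viewed, about 8 in all and at most 12, crops included, and the job is handed in when it is done.

```bash
mkdir -p pics; ls; cat > h.py <<'E'
import numpy as np, cv2
from workcell import manip
from scipy.spatial.transform import Rotation as R
def cam(n):
    i=manip.camera_info(n); Rm=np.array(i['rotation'],float)
    if Rm.shape!=(3,3): Rm=R.from_quat(Rm.ravel()).as_matrix()
    return np.array(i['mtx'],float),np.array(i['D'],float),np.array(i['xyz'],float),Rm
def ray(c,uv):
    K,D,t,Rm=c; p=cv2.undistortPoints(np.array([[uv]],float),K,D)[0,0]
    return t,Rm@np.array([p[0],p[1],1])
def onz(c,uv,z):
    t,d=ray(c,uv); return t+d*(z-t[2])/d[2]
def proj(c,P):
    K,D,t,Rm=c; q=(np.atleast_2d(P)-t)@Rm
    return cv2.projectPoints(q,np.zeros(3),np.zeros(3),K,D)[0][:,0]
def snap(n,f):
    c=cam(n); im=manip.camera(n)[:,:,::-1].copy(); cv2.imwrite('pics/'+f,im); return c,im
E
python3 - <<'E'
from h import *
o=manip.get_obs(); print({k:np.round(v,3).tolist() for k,v in o.items()}); print(manip.camera_info('top'))
for n in ['top','scene']:
    c,im=snap(n,n+'0.png'); print(n,c[2])
    for q in ['hook','hook_tip','hook_head','rest','tester','eye_level','gauge_rod','slot','knob_grip','beaker','flask','reagent','coupon','wrench','driver','tray']:
        r=manip.recognise(n,q)[:3]
        print(q,[(np.round(x['bbox']).tolist(),round(x['conf'],2)) for x in r])
a=cv2.imread('pics/top0.png');b=cv2.imread('pics/scene0.png')
cv2.imwrite('pics/v1.png',cv2.resize(a,(800,600),interpolation=cv2.INTER_CUBIC))
cv2.imwrite('pics/v2.png',cv2.resize(b,(800,600),interpolation=cv2.INTER_CUBIC))
E
```

```text
pics
{'clock': 0.0, 'joint_pos': [1.094, 0.333, -0.065, 1.461, 0.022, 1.35, -0.089], 'joint_velocities': [0.0, -0.001, 0.001, 0.0, -0.001, 0.0, -0.002], 'tau': [-0.001, -62.546, 0.049, -39.162, 0.016, 0.01, 0.0], 'position': [0.274, -0.561, 0.249], 'ee_rot': [0.974, 0.225, -0.0, -0.001], 'ft_force': [0.33, 1.4, -0.5], 'torque': [0.015, -0.028, -0.027], 'grip_width': 1.0}
{'mtx': array([[418.47601652,   0.        , 254.38825688],
       [  0.        , 418.47601652, 189.70065999],
       [  0.        ,   0.        ,   1.        ]]), 'D': array([0.00363262, 0.        , 0.        , 0.        , 0.        ]), 'xyz': array([3.34254214e-01, 5.66581997e-04, 1.14412389e+00]), 'rotation': array([-0.70390499,  0.70478847, -0.06194489,  0.06287928])}
top [3.34254214e-01 5.66581997e-04 1.14412389e+00]
hook [([347.0, 289.0, 394.0, 362.0], 0.9), ([102.0, 281.0, 168.0, 327.0], 0.83), ([158.0, 230.0, 209.0, 257.0], 0.62)]
hook_tip [([105.0, 119.0, 154.0, 149.0], 0.78), ([346.0, 288.0, 393.0, 366.0], 0.76), ([264.0, 166.0, 308.0, 203.0], 0.53)]
hook_head [([103.0, 282.0, 170.0, 329.0], 0.91), ([347.0, 
[... 1162 characters left out ...]
r [([212.0, 162.0, 346.0, 258.0], 0.81)]
eye_level [([347.0, 197.0, 385.0, 234.0], 0.44)]
gauge_rod [([289.0, 187.0, 302.0, 193.0], 0.4)]
slot [([216.0, 199.0, 254.0, 203.0], 0.68)]
knob_grip [([231.0, 202.0, 282.0, 246.0], 0.97), ([289.0, 186.0, 302.0, 197.0], 0.4)]
beaker [([134.0, 230.0, 159.0, 257.0], 0.84)]
flask [([139.0, 257.0, 170.0, 305.0], 0.65)]
reagent [([328.0, 125.0, 349.0, 165.0], 0.92), ([257.0, 153.0, 283.0, 164.0], 0.53)]
coupon [([212.0, 197.0, 254.0, 204.0], 0.51)]
wrench [([185.0, 216.0, 212.0, 240.0], 0.79), ([134.0, 231.0, 158.0, 260.0], 0.46)]
driver [([315.0, 258.0, 338.0, 286.0], 0.74), ([231.0, 204.0, 283.0, 247.0], 0.41)]
tray [([347.0, 196.0, 388.0, 234.0], 0.8)]
```

View pics/v1.png

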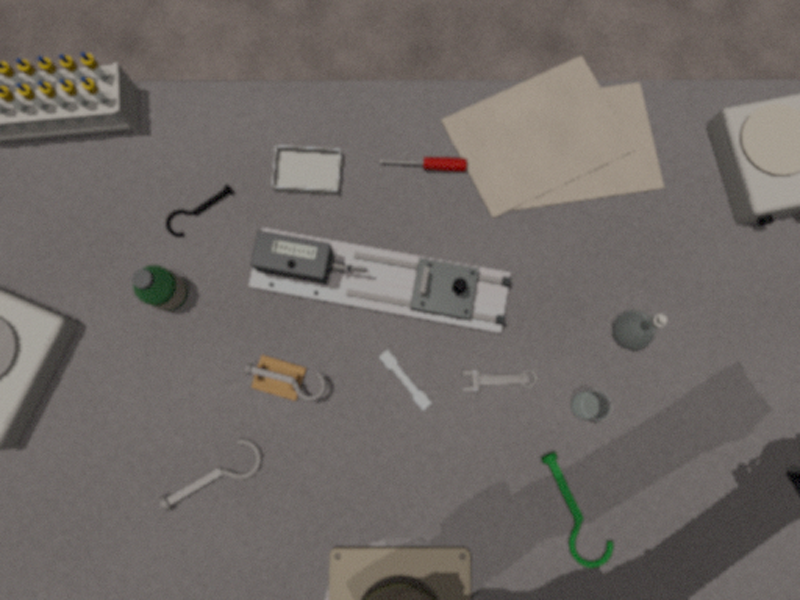

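View pics/v2.png

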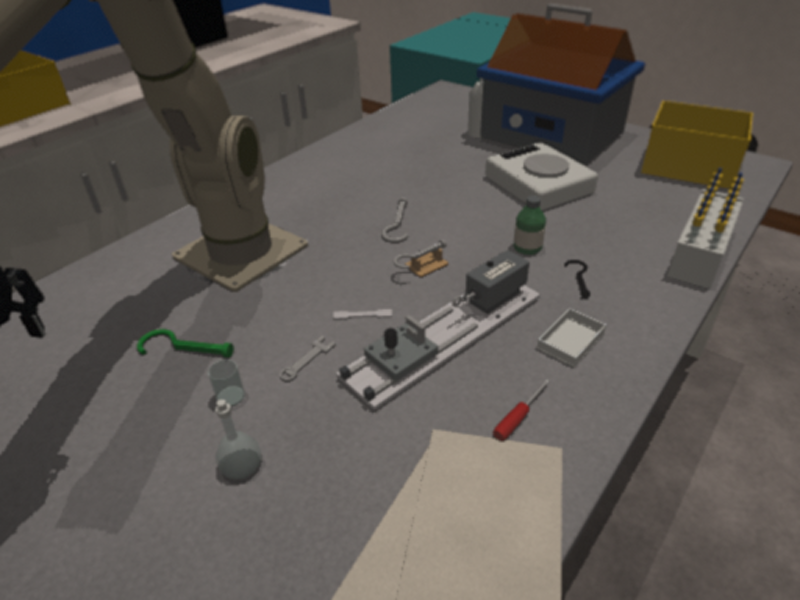

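The hook candidates in the 800x600 top view are black at (200,210), green at (580,510), large steel on the bench at (210,475), and a smaller steel one on the wooden cradle at (285,380). The cradle one fits: steel, smaller and on the cradle. Next I compute the layout and confirm it in a crop from the wrist.

```bash
python3 - <<'E'
from h import *
c=cam('top'); s=0.64
for n,p,z in [('TL',(258,228),.018),('BL',(249,287),.018),('BR',(500,330),.018),('TR',(511,272),.018),('knob',(460,286),.1),('platetop',(427,281),.086),('eye',(363,271),.065),('housTL',(256,231),.096),('housBR',(331,280),.096),('head',(250,370),.041),('bendfar',(327,385),.041),('shank/bend',(296,380),.041),('big_head',(168,502),.01),('big_end',(260,455),.01)]:
    print(n,np.round(onz(c,(p[0]*s,p[1]*s),z),3))
w=cam('wrist'); o=manip.get_obs()
T=R.from_quat(o['ee_rot']).as_matrix(); print('cam in tool',T.T@(w[2]-o['position']),'\n',T.T@w[3]); print(w[0],w[1]); print('T',T)
E
```

```text
TL [0.66  0.251 0.018]
BL [0.553 0.262 0.018]
BR [ 0.476 -0.176  0.018]
TR [ 0.579 -0.198  0.018]
knob [ 0.538 -0.1    0.1  ]
platetop [ 0.549 -0.047  0.086]
eye [0.571 0.06  0.065]
housTL [0.632 0.236 0.096]
housBR [0.549 0.111 0.096]
head [0.406 0.25  0.041]
bendfar [0.381 0.12  0.041]
shank/bend [0.389 0.172 0.041]
big_head [0.189 0.385 0.01 ]
big_end [0.265 0.234 0.01 ]
cam in tool [ 0.07582262  0.00096818 -0.12387338] 
 [[ 1.03355901e-03 -9.57382098e-01 -2.88822523e-01]
 [ 9.99999462e-01  1.01348709e-03  2.19041289e-04]
 [ 8.30116881e-05 -2.88822594e-01  9.57382631e-01]]
[[294.82268584   0.         253.12297992]
 [  0.         294.82268584 192.44461894]
 [  0.           0.           1.        ]] [-0.05103373  0.          0.          0.          0.        ]
T [[ 8.98777535e-01  4.38404993e-01  6.96149588e-05]
 [ 4.38404998e-01 -8.98777532e-01 -7.95284943e-05]
 [ 2.77026718e-05  1.01997970e-04 -9.99999994e-01]]
```

```bash
cat >> h.py <<'E'
ST=None
def rot(yaw,tilt=0):
    "tool x at world yaw (deg) when tool is down; tilt: tool z leans towards -toolx"
    a=np.radians(yaw); h=-np.array([np.cos(a),np.sin(a),0]); t=np.radians(tilt); Z=np.array([0,0,1.])
    z=np.sin(t)*h-np.cos(t)*Z; x=-np.cos(t)*h-np.sin(t)*Z
    return np.column_stack([x,np.cross(z,x),z])
def plan(path,fing,p0=None,R0=None):
    "path: list of (pos,Rmat,nrows); prints rows to type"
    o=manip.get_obs(); p=np.array(o['position'] if p0 is None else p0,float); Q=R.from_quat(o['ee_rot']) if R0 is None else R.from_matrix(R0)
    rows=[]
    for P,M,n in path:
        rv=(Q.inv()*R.from_matrix(M)).as_rotvec()
        dp=(np.array(P)-p)/n
        for k in range(n):
            rows.append((Q.inv().apply(dp)/.15, rv/n/2)); Q=Q*R.from_rotvec(rv/n); p=p+dp
    f=lambda v:'['+','.join('%g'%(round(x,4)+0) for x in v)+']'
    for i in range(0,len(rows),8):
        print('['+','.join('{"offset":%s,"rotation":%s,"fingers":%g}'%(f(a),f(b),fing) for a,b in rows[i:i+8])+']')
def st():
    o=manip.get_obs(); M=R.from_quat(o['ee_rot']).as_matrix()
    print('t%.2f'%o['clock'],'p',np.round(o['position'],4),'yaw %.1f'%np.degrees(np.arctan2(M[1,0],M[0,0])),'z',np.round(M[:,2],3),'F',np.round(o['ft_force'],1),'T',np.round(o['torque'],2),'q',np.round(o['joint_pos'],2),'g',round(float(o['grip_width']),3))
E
python3 - <<'E'
from h import *
plan([((.50,.07,.24),rot(170,40),16)],1)
E
```

```text
[{"offset":[0.2,-0.1953,0.0043],"rotation":[-0.0271,-0.0088,-0.0745],"fingers":1},{"offset":[0.2268,-0.1633,-0.0092],"rotation":[-0.0271,-0.0088,-0.0745],"fingers":1},{"offset":[0.2482,-0.127,-0.0213],"rotation":[-0.0271,-0.0088,-0.0745],"fingers":1},{"offset":[0.2637,-0.0874,-0.0316],"rotation":[-0.0271,-0.0088,-0.0745],"fingers":1},{"offset":[0.273,-0.0454,-0.04],"rotation":[-0.0271,-0.0088,-0.0745],"fingers":1},{"offset":[0.2758,-0.0021,-0.0461],"rotation":[-0.0271,-0.0088,-0.0745],"fingers":1},{"offset":[0.272,0.0414,-0.0499],"rotation":[-0.0271,-0.0088,-0.0745],"fingers":1},{"offset":[0.2617,0.084,-0.0512],"rotation":[-0.0271,-0.0088,-0.0745],"fingers":1}]
[{"offset":[0.2453,0.1246,-0.05],"rotation":[-0.0271,-0.0088,-0.0745],"fingers":1},{"offset":[0.223,0.1622,-0.0463],"rotation":[-0.0271,-0.0088,-0.0745],"fingers":1},{"offset":[0.1955,0.1958,-0.0403],"rotation":[-0.0271,-0.0088,-0.0745],"fingers":1},{"offset":[0.1635,0.2245,-0.0321],"rotation":[-0.0271,-0.0088,-0.0745],"fingers":1},{"offset":[0.1278,0.2477,-0.0218],"rotation":[-0.0271,-0.0088,-0.0745],"fingers":1},{"offset":[0.0892,0.2648,-0.0098],"rotation":[-0.0271,-0.0088,-0.0745],"fingers":1},{"offset":[0.0489,0.2753,0.0037],"rotation":[-0.0271,-0.0088,-0.0745],"fingers":1},{"offset":[0.0077,0.2789,0.0182],"rotation":[-0.0271,-0.0088,-0.0745],"fingers":1}]
```

```bash
python3 -m jog '[{"offset":[0.2,-0.195,0.004],"rotation":[-0.027,-0.009,-0.0745],"fingers":1},{"offset":[0.227,-0.163,-0.009],"rotation":[-0.027,-0.009,-0.0745],"fingers":1},{"offset":[0.248,-0.127,-0.021],"rotation":[-0.027,-0.009,-0.0745],"fingers":1},{"offset":[0.264,-0.087,-0.032],"rotation":[-0.027,-0.009,-0.0745],"fingers":1},{"offset":[0.273,-0.045,-0.04],"rotation":[-0.027,-0.009,-0.0745],"fingers":1},{"offset":[0.276,-0.002,-0.046],"rotation":[-0.027,-0.009,-0.0745],"fingers":1},{"offset":[0.272,0.041,-0.05],"rotation":[-0.027,-0.009,-0.0745],"fingers":1},{"offset":[0.262,0.084,-0.051],"rotation":[-0.027,-0.009,-0.0745],"fingers":1}]'
python3 -c "
from h import *
st();plan([((.50,.07,.24),rot(170,40),8),((.525,.074,.15),rot(170,40),3)],1)"
```

```text
clock: 2.7
position: [0.3876, -0.2445, 0.2452]
ee_rot: [0.655, 0.724, -0.02, 0.213]
ft_force: [0.6, -0.4, -0.0]
grip_width: 0.999
t2.70 p [ 0.3876 -0.2445  0.2452] yaw 93.1 z [ 0.282 -0.308 -0.909] F [ 0.6 -0.4 -0. ] T [0.26 0.33 0.02] q [ 0.8  -0.32 -0.4   2.17  0.07  0.87  0.46] g 0.999
[{"offset":[0.2434,0.1254,-0.0505],"rotation":[-0.0272,-0.0088,-0.0741],"fingers":1},{"offset":[0.2211,0.1625,-0.0468],"rotation":[-0.0272,-0.0088,-0.0741],"fingers":1},{"offset":[0.1938,0.1957,-0.0406],"rotation":[-0.0272,-0.0088,-0.0741],"fingers":1},{"offset":[0.162,0.2241,-0.0323],"rotation":[-0.0272,-0.0088,-0.0741],"fingers":1},{"offset":[0.1265,0.247,-0.022],"rotation":[-0.0272,-0.0088,-0.0741],"fingers":1},{"offset":[0.0883,0.2638,-0.01],"rotation":[-0.0272,-0.0088,-0.0741],"fingers":1},{"offset":[0.0483,0.2741,0.0035],"rotation":[-0.0272,-0.0088,-0.0741],"fingers":1},{"offset":[0.0075,0.2777,0.0181],"rotation":[-0.0272,-0.0088,-0.0741],"fingers":1}]
[{"offset":[0.0878,0.0184,0.1874],"rotation":[0,0,0],"fingers":1},{"offset":[0.0878,0.0184,0.1874],"rotation":[0,0,0],"fingers":1},{"offset":[0.0878,0.0184,0.1874],"rotation":[0,0,0],"fingers":1}]
```

```bash
python3 -m jog '[{"offset":[0.243,0.125,-0.05],"rotation":[-0.027,-0.009,-0.074],"fingers":1},{"offset":[0.221,0.1625,-0.047],"rotation":[-0.027,-0.009,-0.074],"fingers":1},{"offset":[0.194,0.196,-0.041],"rotation":[-0.027,-0.009,-0.074],"fingers":1},{"offset":[0.162,0.224,-0.032],"rotation":[-0.027,-0.009,-0.074],"fingers":1},{"offset":[0.1265,0.247,-0.022],"rotation":[-0.027,-0.009,-0.074],"fingers":1},{"offset":[0.088,0.264,-0.01],"rotation":[-0.027,-0.009,-0.074],"fingers":1},{"offset":[0.048,0.274,0.0035],"rotation":[-0.027,-0.009,-0.074],"fingers":1},{"offset":[0.0075,0.278,0.018],"rotation":[-0.027,-0.009,-0.074],"fingers":1}]'
python3 -m jog '[{"offset":[0.088,0.018,0.187],"rotation":[0,0,0],"fingers":1},{"offset":[0.088,0.018,0.187],"rotation":[0,0,0],"fingers":1},{"offset":[0.088,0.018,0.187],"rotation":[0,0,0],"fingers":1},{"offset":[0,0,0],"rotation":[0,0,0],"fingers":1}]'
python3 -c "
from h import *
st()
c,im=snap('wrist','w1.png'); cv2.imwrite('pics/v3.png',cv2.resize(im,(800,600),interpolation=cv2.INTER_CUBIC))
for q in ['eye_level','gauge_rod','slot','knob_grip']: print(q,manip.recognise('wrist',q)[:2])
st()"
```

```text
clock: 3.7
position: [0.502, 0.0694, 0.2403]
ee_rot: [0.083, 0.936, -0.032, 0.341]
ft_force: [0.5, -0.8, -0.2]
grip_width: 1.0
clock: 4.2
position: [0.5259, 0.0704, 0.1485]
ee_rot: [0.086, 0.936, -0.032, 0.339]
ft_force: [0.4, -0.8, -0.6]
grip_width: 1.0
t4.20 p [0.5259 0.0704 0.1485] yaw 169.5 z [ 0.629 -0.118 -0.768] F [ 0.4 -0.8 -0.6] T [ 0.08  0.71 -0.05] q [ 0.8  -0.11 -1.18  2.3   0.76  0.39  0.34] g 1.0
eye_level [{'bbox': [244.5, 166.8, 323.4, 202.5], 'conf': 0.96}]
gauge_rod [{'bbox': [242.9, 167.5, 323.2, 204.1], 'conf': 0.86}]
slot [{'bbox': [0.2, 98.4, 158.6, 227.7], 'conf': 0.82}]
knob_grip [{'bbox': [0.0, 99.5, 160.8, 226.9], 'conf': 0.85}]
t4.45 p [0.5269 0.0716 0.1513] yaw 169.6 z [ 0.633 -0.118 -0.765] F [-0.   0.4 -0.3] T [0.1  0.65 0.03] q [ 0.79 -0.12 -1.17  2.3   0.75  0.39  0.34] g 1.003
```

View pics/v3.png

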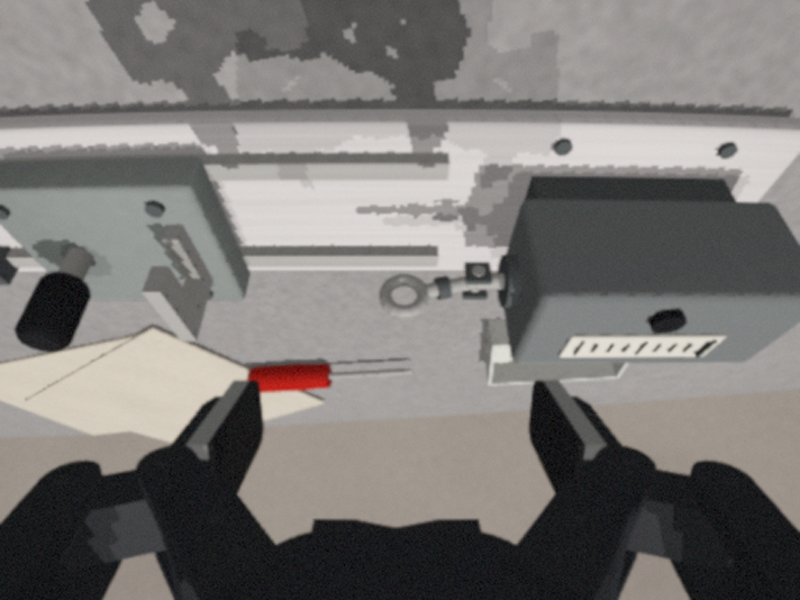

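The picture is upside down, with world up pointing down in the image. The eye centre is near (404,294), the clevis pivot near (478,281), the slotted plate at left (175,270) and the knob at (55,310). The eye looks tilted up. I'll take a second view from above to triangulate.

```bash
python3 -c "
from h import *
plan([((.605,.060,.16),rot(170,-17),7)],1)"
```

```text
[{"offset":[-0.0629,0.0027,0.0421],"rotation":[-0.0002,0.0712,-0.0006],"fingers":1},{"offset":[-0.0682,0.0026,0.0327],"rotation":[-0.0002,0.0712,-0.0006],"fingers":1},{"offset":[-0.0721,0.0025,0.0227],"rotation":[-0.0002,0.0712,-0.0006],"fingers":1},{"offset":[-0.0746,0.0024,0.0123],"rotation":[-0.0002,0.0712,-0.0006],"fingers":1},{"offset":[-0.0756,0.0023,0.0015],"rotation":[-0.0002,0.0712,-0.0006],"fingers":1},{"offset":[-0.0751,0.0022,-0.0092],"rotation":[-0.0002,0.0712,-0.0006],"fingers":1},{"offset":[-0.073,0.0021,-0.0198],"rotation":[-0.0002,0.0712,-0.0006],"fingers":1}]
```

```bash
python3 -m jog '[{"offset":[-0.063,0.003,0.042],"rotation":[0,0.071,0],"fingers":1},{"offset":[-0.068,0.003,0.033],"rotation":[0,0.071,0],"fingers":1},{"offset":[-0.072,0.002,0.023],"rotation":[0,0.071,0],"fingers":1},{"offset":[-0.075,0.002,0.012],"rotation":[0,0.071,0],"fingers":1},{"offset":[-0.076,0.002,0.002],"rotation":[0,0.071,0],"fingers":1},{"offset":[-0.075,0.002,-0.009],"rotation":[0,0.071,0],"fingers":1},{"offset":[-0.073,0.002,-0.02],"rotation":[0,0.071,0],"fingers":1},{"offset":[0,0,0],"rotation":[0,0,0],"fingers":1}]'
python3 -c "
from h import *
st()
c,im=snap('wrist','w2.png'); np.savez('w2.npz',t=c[2],R=c[3])
for q in ['eye_level','gauge_rod','slot','knob_grip']: print(q,manip.recognise('wrist',q)[:2])
a=cv2.imread('pics/w1.png')[140:220,90:360]
v=np.vstack([cv2.resize(a,None,fx=2.96,fy=2.96,interpolation=3),cv2.resize(im,(800,600),interpolation=3)[0:350]]) if 0 else cv2.resize(im,(800,600),interpolation=3)
cv2.imwrite('pics/v4.png',v)
cv2.imwrite('pics/v5.png',cv2.resize(cv2.imread('pics/w1.png')[155:215,220:350],(780,360),interpolation=3))
st()"
```

```text
clock: 5.45
position: [0.6056, 0.06, 0.1566]
ee_rot: [0.09, 0.985, 0.014, -0.148]
ft_force: [-0.7, 0.6, 0.2]
grip_width: 1.002
t5.45 p [0.6056 0.06   0.1566] yaw 169.5 z [-0.29   0.054 -0.956] F [-0.7  0.6  0.2] T [-0.1  -0.28  0.03] q [ 0.43  0.73 -0.88  1.32  0.38  1.58  0.96] g 1.002
eye_level [{'bbox': [238.3, 182.8, 315.7, 203.3], 'conf': 0.68}]
gauge_rod [{'bbox': [234.5, 183.6, 315.2, 205.8], 'conf': 0.93}]
slot [{'bbox': [0.6, 141.7, 149.8, 248.4], 'conf': 0.66}]
knob_grip [{'bbox': [0.0, 141.2, 152.3, 241.7], 'conf': 0.9}]
t5.70 p [0.6041 0.0602 0.1601] yaw 169.6 z [-0.283  0.051 -0.958] F [ 0.2 -0.1 -0.4] T [-0.05 -0.28 -0.01] q [ 0.43  0.72 -0.88  1.33  0.38  1.58  0.96] g 0.998
```

View pics/v4.png

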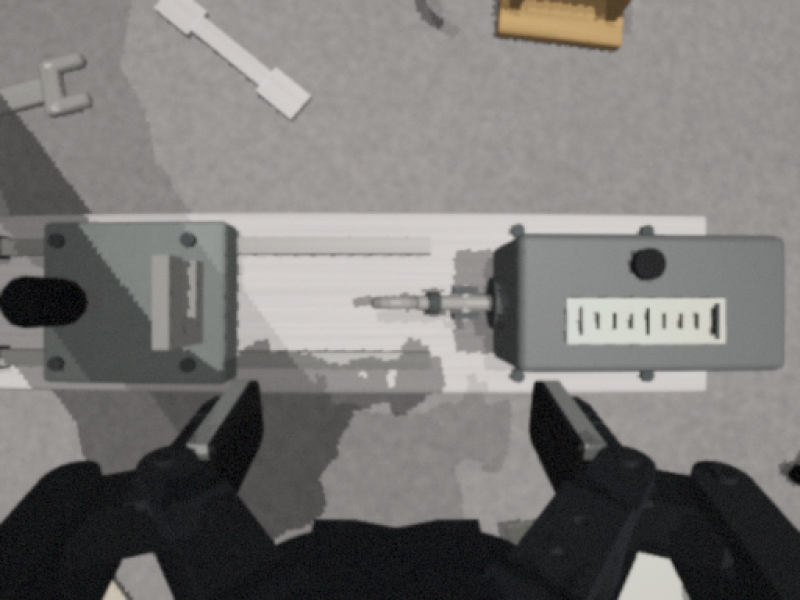

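View pics/v5.png

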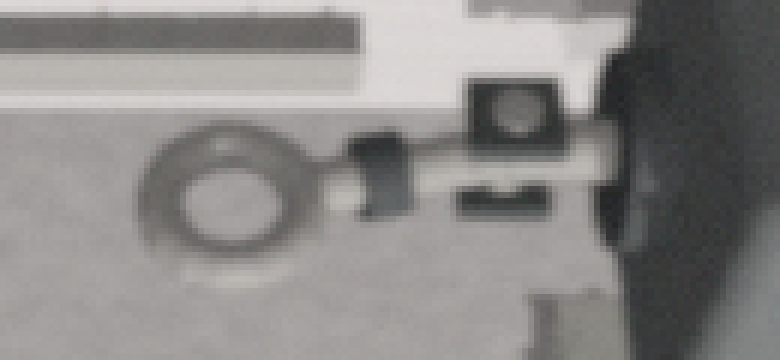

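```bash
cat > fit.py <<'E'
from h import *
from scipy.optimize import least_squares
K,D,_,_=cam('wrist')
CT=np.array([[.00103,-.957382,-.288823],[1,.00101,.00022],[.00008,-.288823,.957383]]); co=np.array([.07582,.00097,-.12387])
q=R.from_quat([0.086,0.936,-0.032,0.339]).as_matrix()
c1=[K,D,np.array([.5259,.0704,.1485])+q@co,q@CT]
n=np.load('w2.npz'); c2=[K,D,n['t'],n['R']]
s=.64
# (view, kind, tester coords fn, u, v) None = ignore
def pts(S,a):
    e=[-36+36*np.cos(a),0,65+36*np.sin(a)]; pv=[-36,0,65]
    return [(1,e,258.8,189.2,1),(1,pv,304.8,181.3,2),(1,[45,55,18],None,270*s,1.5),
     (2,e,378*s,301.5*s,1.5),(2,pv,None,302*s,1.5),
     (2,[-195,-55,18],706*s,216*s,1),(2,[-195,55,18],706*s,391*s,1),(2,[60,-55,18],None,215*s,1),(2,[60,55,18],None,391*s,1),
     (2,[-100,-31,96],None,236*s,1),(2,[-100,31,96],None,369*s,1),
     (2,[S,-22,86],152*s,253*s,1),(2,[S,22,86],152*s,351*s,1),(2,[S-8,-22,86],170*s,253*s,1),(2,[S-8,22,86],170*s,351*s,1)]
def W(p,x):
    c,sn=np.cos(p[2]),np.sin(p[2]); x=np.array(x)/1000
    return np.array([p[0]+c*x[0]-sn*x[1],p[1]+sn*x[0]+c*x[1],x[2]])
def res(p):
    r=[]
    for v,x,u,w,sg in pts(p[3]*1000,p[4]):
        c=list(c1 if v==1 else c2); c[2]=c[2]+(p[5:8] if v==1 else p[8:11])
        y=proj(c,W(p,x))[0]
        if u is not None: r.append((y[0]-u)/sg)
        r.append((y[1]-w)/sg)
    return np.array(r+list(p[5:]/.002))
o=least_squares(res,[.571,.065,np.radians(-100),.116,.1]+[0]*6)
p=o.x; cov=np.linalg.inv(o.jac.T@o.jac)**1
print('tester',p[:2],np.degrees(p[2]),'slot',p[3],'tilt deg',np.degrees(p[4]),'eye z',65+36*np.sin(p[4]),'sd',36*np.sqrt(cov[4,4]))
print('offs',np.round(p[5:]*1000,1),'res',np.round(o.fun,1))
E
python3 fit.py
```

```text
tester [0.57261057 0.0641235 ] -100.52075521117256 slot 0.10763080757281501 tilt deg 10.83605741021406 eye z 71.76798023493882 sd 1.4686920384865911
offs [ 0.7 -2.1  1.1 -0.7  2.1 -1.5] res [-0.3 -0.5 -0.1  0.1  1.5  4.2  0.4  0.2 -1.6 -1.2 -1.6  0.6 -2.4  1.4
 -2.4  2.9  0.5  0.8  0.3 -0.8 -0.2  0.8 -0.4 -0.7  0.3 -1.   0.5 -0.3
  1.  -0.7]
```

```bash
python3 -c "
from h import *
plan([((.53,.09,.20),rot(205,-8),4),((.397,.204,.17),rot(257,0),6)],1)"
```

```text
[{"offset":[0.1441,0.0265,-0.0263],"rotation":[0.0164,-0.0184,-0.0755],"fingers":1},{"offset":[0.1374,0.0469,-0.0327],"rotation":[0.0164,-0.0184,-0.0755],"fingers":1},{"offset":[0.1276,0.0657,-0.0394],"rotation":[0.0164,-0.0184,-0.0755],"fingers":1},{"offset":[0.1148,0.0827,-0.0463],"rotation":[0.0164,-0.0184,-0.0755],"fingers":1},{"offset":[0.075,0.1773,0.0442],"rotation":[0.0053,-0.0108,-0.0755],"fingers":1},{"offset":[0.0483,0.187,0.0409],"rotation":[0.0053,-0.0108,-0.0755],"fingers":1},{"offset":[0.0205,0.1927,0.0382],"rotation":[0.0053,-0.0108,-0.0755],"fingers":1},{"offset":[-0.008,0.194,0.036],"rotation":[0.0053,-0.0108,-0.0755],"fingers":1}]
[{"offset":[-0.0363,0.191,0.0344],"rotation":[0.0053,-0.0108,-0.0755],"fingers":1},{"offset":[-0.0639,0.1838,0.0335],"rotation":[0.0053,-0.0108,-0.0755],"fingers":1}]
```

```bash
python3 -m jog '[{"offset":[0.144,0.0265,-0.026],"rotation":[0.0164,-0.0184,-0.0755],"fingers":1},{"offset":[0.137,0.047,-0.033],"rotation":[0.0164,-0.0184,-0.0755],"fingers":1},{"offset":[0.128,0.066,-0.039],"rotation":[0.0164,-0.0184,-0.0755],"fingers":1},{"offset":[0.115,0.083,-0.046],"rotation":[0.0164,-0.0184,-0.0755],"fingers":1},{"offset":[0.075,0.177,0.044],"rotation":[0.005,-0.011,-0.0755],"fingers":1},{"offset":[0.048,0.187,0.041],"rotation":[0.005,-0.011,-0.0755],"fingers":1},{"offset":[0.02,0.193,0.038],"rotation":[0.005,-0.011,-0.0755],"fingers":1},{"offset":[-0.008,0.194,0.036],"rotation":[0.005,-0.011,-0.0755],"fingers":1}]'
python3 -m jog '[{"offset":[-0.036,0.191,0.034],"rotation":[0.005,-0.011,-0.0755],"fingers":1},{"offset":[-0.064,0.184,0.0335],"rotation":[0.005,-0.011,-0.0755],"fingers":1},{"offset":[0,0,0],"rotation":[0,0,0],"fingers":1},{"offset":[0,0,0],"rotation":[0,0,0],"fingers":1}]'
python3 -c "
from h import *
st()
c,im=snap('wrist','w3.png'); np.savez('w3.npz',t=c[2],R=c[3])
for q in ['hook','rest','hook_head']: print(q,manip.recognise('wrist',q)[:2])
cv2.imwrite('pics/v6.png',cv2.resize(im,(800,600),interpolation=3))
"
```

```text
clock: 6.7
position: [0.4407, 0.166, 0.1791]
ee_rot: [-0.499, 0.866, -0.005, -0.023]
ft_force: [1.0, 0.1, 0.4]
grip_width: 1.001
clock: 7.2
position: [0.3981, 0.2029, 0.1696]
ee_rot: [-0.621, 0.784, 0.001, -0.0]
ft_force: [-0.3, -1.4, -0.6]
grip_width: 1.001
t7.20 p [0.3981 0.2029 0.1696] yaw -103.3 z [-0.002  0.001 -1.   ] F [-0.3 -1.4 -0.6] T [ 0.01 -0.01  0.02] q [ 0.79  0.24 -1.45  1.96  0.26  1.16  2.14] g 1.001
hook [{'bbox': [0.0, 317.0, 102.3, 382.6], 'conf': 0.95}, {'bbox': [364.2, 173.4, 482.6, 303.8], 'conf': 0.88}]
rest [{'bbox': [227.3, 143.9, 292.4, 234.4], 'conf': 0.66}]
hook_head [{'bbox': [365.8, 176.1, 482.9, 300.7], 'conf': 0.9}, {'bbox': [231.0, 95.2, 292.0, 253.9], 'conf': 0.86}]
```

View pics/v6.png

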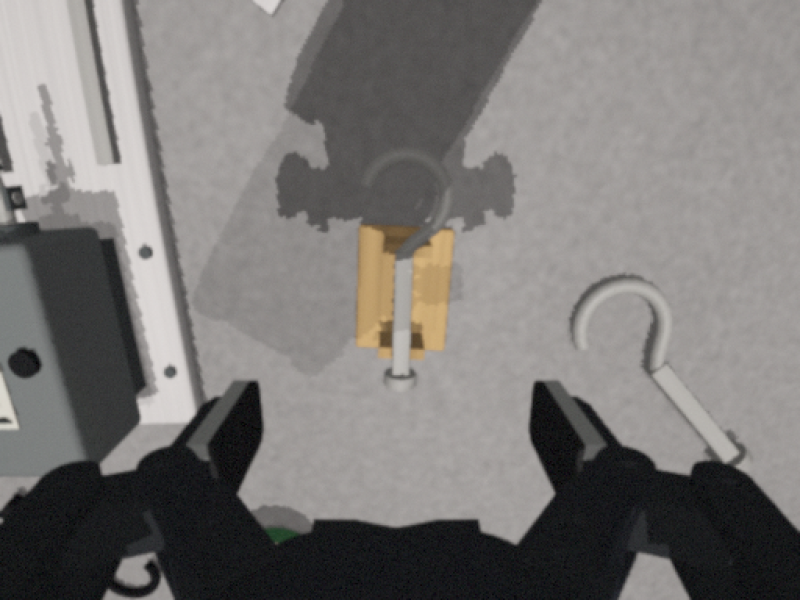

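Both steel hooks are visible: the large one at right (650,370), and the smaller one on the wooden cradle with its shank from (404,262) to (401,365), head at (400,378) and bend top at (407,154). The cradle one is confirmed as the sample. Its mouth is on the left, which is hook -y, as described.

```bash
python3 -c "
from h import *
n=np.load('w3.npz'); K,D,_,_=cam('wrist'); c=[K,D,n['t'],n['R']]
P=lambda u,v,z: onz(c,(u*.64,v*.64),z)[:2]
b=P(407,154,.041);s1=P(404,262,.046);s2=P(401,362,.046);h=P(400,370,.041)
sh=P(401,373,.046)
d=s2-s1; print(b,s1,s2,h,'yaw shank',np.degrees(np.arctan2(*d[::-1])),'yaw b-h',np.degrees(np.arctan2(*(h-b)[::-1])),np.linalg.norm(h-b))
u=(h-b)/np.linalg.norm(h-b); print('origin from bend',b+.085*u,'from head',h-.04*u)
cc=P(407,240,.036); print('rest base centre', P((358+455)/2,(227+350)/2,.008))
"
```

```text
[0.37659393 0.1288268 ] [0.39090846 0.18378575] [0.4059425  0.24159047] [0.40816298 0.24881279] yaw shank 75.42130734765884 yaw b-h 75.25921051828419 0.12406951227081979
origin from bend [0.39822188 0.21102918] from head [0.39798512 0.21012932]
rest base centre [0.39436479 0.20924383]
```

```bash
python3 -c "
from h import *
plan([((.398,.2107,.049),rot(255.4,0),5)],1)"
```

```text
[{"offset":[-0.0087,0.0018,0.1608],"rotation":[0.0004,0.0004,0.0024],"fingers":1},{"offset":[-0.0088,0.002,0.1608],"rotation":[0.0004,0.0004,0.0024],"fingers":1},{"offset":[-0.0089,0.0022,0.1608],"rotation":[0.0004,0.0004,0.0024],"fingers":1},{"offset":[-0.009,0.0024,0.1608],"rotation":[0.0004,0.0004,0.0024],"fingers":1},{"offset":[-0.0091,0.0026,0.1607],"rotation":[0.0004,0.0004,0.0024],"fingers":1}]
```

```bash
python3 -m jog '[{"offset":[-0.009,0.002,0.16],"rotation":[0,0,0.0024],"fingers":1},{"offset":[-0.009,0.002,0.16],"rotation":[0,0,0.0024],"fingers":1},{"offset":[-0.009,0.002,0.16],"rotation":[0,0,0.0024],"fingers":1},{"offset":[-0.009,0.002,0.16],"rotation":[0,0,0.0024],"fingers":1},{"offset":[-0.009,0.002,0.16],"rotation":[0,0,0.0024],"fingers":1},{"offset":[0,0,0],"rotation":[0,0,0],"fingers":1},{"offset":[0,0,0],"rotation":[0,0,0],"fingers":1}]'; python3 -c "
from h import *
st()"
```

```text
clock: 8.28
position: [0.3979, 0.2116, 0.0502]
ee_rot: [-0.612, 0.791, 0.003, 0.0]
ft_force: [0.3, 0.4, 0.2]
grip_width: 0.997
t8.28 p [0.3979 0.2116 0.0502] yaw -104.5 z [-0.003  0.005 -1.   ] F [0.3 0.4 0.2] T [ 0.02 -0.05  0.04] q [ 0.48  0.44 -1.19  2.07  0.5   0.96  1.91] g 0.997
```

```bash
python3 -m jog '[{"offset":[0,0,0],"rotation":[0,0,0],"fingers":-1},{"offset":[0,0,0],"rotation":[0,0,0],"fingers":-1},{"offset":[0,0,0],"rotation":[0,0,0],"fingers":-1},{"offset":[0,0,0],"rotation":[0,0,0],"fingers":-1},{"offset":[0,0,0],"rotation":[0,0,0],"fingers":-1},{"offset":[0,0,0],"rotation":[0,0,0],"fingers":-1},{"offset":[0,0,0],"rotation":[0,0,0],"fingers":-1},{"offset":[0,0,0],"rotation":[0,0,0],"fingers":-1}]' 60; python3 -c "
from h import *
st()"
```

```text
clock: 9.28
position: [0.3977, 0.2112, 0.0498]
ee_rot: [-0.612, 0.791, 0.002, -0.0]
ft_force: [-2.4, -0.5, 6.6]
grip_width: 0.099
t9.28 p [0.3977 0.2112 0.0498] yaw -104.5 z [-0.003  0.004 -1.   ] F [-2.4 -0.5  6.6] T [-0.29  0.31  0.01] q [ 0.47  0.44 -1.19  2.07  0.5   0.96  1.91] g 0.099
```

```bash
python3 -c "
from h import *
plan([((.398,.211,.11),rot(255.5),2),((.40,.20,.17),rot(225),4),((.46,.11,.17),rot(135),9),((.50,.03,.16),rot(60),8),((.509,.022,.15),rot(19.5),5)],-1)"
```

```text
[{"offset":[-0.0002,-0.0003,-0.2007],"rotation":[0.001,0.0007,-0.0001],"fingers":-1},{"offset":[0.0001,-0.0007,-0.2007],"rotation":[0.001,0.0007,-0.0001],"fingers":-1},{"offset":[0.0169,-0.0078,-0.1],"rotation":[0,0,0.0665],"fingers":-1},{"offset":[0.0157,-0.01,-0.1],"rotation":[0,0,0.0665],"fingers":-1},{"offset":[0.0143,-0.012,-0.1],"rotation":[0,0,0.0665],"fingers":-1},{"offset":[0.0125,-0.0138,-0.1],"rotation":[0,0,0.0665],"fingers":-1},{"offset":[0.0157,-0.0786,0],"rotation":[0,0,0.0873],"fingers":-1},{"offset":[0.0018,-0.0801,0],"rotation":[0,0,0.0873],"fingers":-1}]
[{"offset":[-0.0121,-0.0792,0],"rotation":[0,0,0.0873],"fingers":-1},{"offset":[-0.0257,-0.0759,0],"rotation":[0,0,0.0873],"fingers":-1},{"offset":[-0.0385,-0.0703,0],"rotation":[0,0,0.0873],"fingers":-1},{"offset":[-0.0501,-0.0625,0],"rotation":[0,0,0.0873],"fingers":-1},{"offset":[-0.0602,-0.0529,0],"rotation":[0,0,0.0873],"fingers":-1},{"offset":[-0.0685,-0.0416,0],"rotation":[0,0,0.0873],"fingers":-1},{"offset":[-0.0746,-0.0291,0],"rotation":[0,0,0.0873],"fingers":-1},{"offset":[-0.0707,-0.0236,0.0083],"rotatio
[... 192 characters left out ...]
735,0.0125,0.0083],"rotation":[0,0,0.0818],"fingers":-1},{"offset":[-0.0704,0.0243,0.0083],"rotation":[0,0,0.0818],"fingers":-1},{"offset":[-0.0655,0.0355,0.0083],"rotation":[0,0,0.0818],"fingers":-1},{"offset":[-0.0589,0.0457,0.0083],"rotation":[0,0,0.0818],"fingers":-1},{"offset":[-0.0507,0.0547,0.0083],"rotation":[0,0,0.0818],"fingers":-1},{"offset":[-0.0032,0.0157,0.0133],"rotation":[0,0,0.0707],"fingers":-1}]
[{"offset":[-0.001,0.016,0.0133],"rotation":[0,0,0.0707],"fingers":-1},{"offset":[0.0013,0.016,0.0133],"rotation":[0,0,0.0707],"fingers":-1},{"offset":[0.0035,0.0157,0.0133],"rotation":[0,0,0.0707],"fingers":-1},{"offset":[0.0057,0.015,0.0133],"rotation":[0,0,0.0707],"fingers":-1}]
```

```bash
python3 -m jog '[{"offset":[0,0,-0.1],"rotation":[0.001,0.0007,0],"fingers":-1},{"offset":[0,0,-0.3],"rotation":[0.001,0.0007,0],"fingers":-1},{"offset":[0.017,-0.008,-0.1],"rotation":[0,0,0.0665],"fingers":-1},{"offset":[0.016,-0.01,-0.1],"rotation":[0,0,0.0665],"fingers":-1},{"offset":[0.014,-0.012,-0.1],"rotation":[0,0,0.0665],"fingers":-1},{"offset":[0.0125,-0.014,-0.1],"rotation":[0,0,0.0665],"fingers":-1},{"offset":[0.016,-0.079,0],"rotation":[0,0,0.0873],"fingers":-1},{"offset":[0.002,-0.08,0],"rotation":[0,0,0.0873],"fingers":-1}]'
python3 -m jog '[{"offset":[-0.012,-0.079,0],"rotation":[0,0,0.0873],"fingers":-1},{"offset":[-0.026,-0.076,0],"rotation":[0,0,0.0873],"fingers":-1},{"offset":[-0.0385,-0.07,0],"rotation":[0,0,0.0873],"fingers":-1},{"offset":[-0.05,-0.0625,0],"rotation":[0,0,0.0873],"fingers":-1},{"offset":[-0.06,-0.053,0],"rotation":[0,0,0.0873],"fingers":-1},{"offset":[-0.0685,-0.042,0],"rotation":[0,0,0.0873],"fingers":-1},{"offset":[-0.075,-0.029,0],"rotation":[0,0,0.0873],"fingers":-1},{"offset":[-0.071,-0.024,0.008],"rotation":[0,0,0.082],"fingers":-1}]'
python3 -c "
from h import *
st()
plan([((.50,.03,.16),rot(60),7),((.509,.022,.15),rot(19.5),5)],-1)"
```

```text
clock: 10.28
position: [0.4132, 0.1799, 0.1703]
ee_rot: [-0.214, 0.977, -0.0, 0.0]
ft_force: [-0.5, 0.1, -1.1]
grip_width: 0.104
clock: 11.28
position: [0.4649, 0.0999, 0.169]
ee_rot: [0.46, 0.888, 0.0, -0.0]
ft_force: [-0.8, 0.4, -1.4]
grip_width: 0.1
t11.28 p [0.4649 0.0999 0.169 ] yaw 125.3 z [ 0.     0.001 -1.   ] F [-0.8  0.4 -1.4] T [-0.   -0.03 -0.03] q [ 0.6   0.17 -0.96  1.91  0.15  1.14  0.19] g 0.1
[{"offset":[-0.0736,-0.0111,0.0085],"rotation":[0,-0.0001,0.0814],"fingers":-1},{"offset":[-0.0745,0.0009,0.0086],"rotation":[0,-0.0001,0.0814],"fingers":-1},{"offset":[-0.0733,0.013,0.0086],"rotation":[0,-0.0001,0.0814],"fingers":-1},{"offset":[-0.0703,0.0247,0.0086],"rotation":[0,-0.0001,0.0814],"fingers":-1},{"offset":[-0.0653,0.0358,0.0086],"rotation":[0,-0.0001,0.0814],"fingers":-1},{"offset":[-0.0587,0.0459,0.0086],"rotation":[0,-0.0001,0.0814],"fingers":-1},{"offset":[-0.0505,0.0548,0.0086],"rotation":[0,-0.0001,0.0814],"fingers":-1},{"offset":[-0.0032,0.0157,0.0133],"rotation":[0,0,0.0707],"fingers":-1}]
[{"offset":[-0.001,0.016,0.0133],"rotation":[0,0,0.0707],"fingers":-1},{"offset":[0.0013,0.016,0.0133],"rotation":[0,0,0.0707],"fingers":-1},{"offset":[0.0035,0.0157,0.0133],"rotation":[0,0,0.0707],"fingers":-1},{"offset":[0.0057,0.015,0.0133],"rotation":[0,0,0.0707],"fingers":-1}]
```

```bash
python3 -m jog '[{"offset":[-0.074,-0.011,0.0085],"rotation":[0,0,0.0814],"fingers":-1},{"offset":[-0.0745,0.001,0.0086],"rotation":[0,0,0.0814],"fingers":-1},{"offset":[-0.073,0.013,0.0086],"rotation":[0,0,0.0814],"fingers":-1},{"offset":[-0.07,0.025,0.0086],"rotation":[0,0,0.0814],"fingers":-1},{"offset":[-0.065,0.036,0.0086],"rotation":[0,0,0.0814],"fingers":-1},{"offset":[-0.059,0.046,0.0086],"rotation":[0,0,0.0814],"fingers":-1},{"offset":[-0.05,0.055,0.0086],"rotation":[0,0,0.0814],"fingers":-1},{"offset":[-0.003,0.016,0.0133],"rotation":[0,0,0.07],"fingers":-1}]'
python3 -m jog '[{"offset":[-0.001,0.016,0.0133],"rotation":[0,0,0.07],"fingers":-1},{"offset":[0.0013,0.016,0.0133],"rotation":[0,0,0.07],"fingers":-1},{"offset":[0.0035,0.016,0.0133],"rotation":[0,0,0.07],"fingers":-1},{"offset":[0.006,0.015,0.0133],"rotation":[0,0,0.07],"fingers":-1},{"offset":[0,0,0],"rotation":[0,0,0],"fingers":-1},{"offset":[0,0,0],"rotation":[0,0,0],"fingers":-1}]'
python3 -c "
from h import *
st()
c,im=snap('wrist','w4.png'); np.savez('w4.npz',t=c[2],R=c[3]); st()
cv2.imwrite('pics/v7.png',cv2.resize(im[20:300,100:460],(792,616)[:2],interpolation=3)[:600])
"
```

```text
clock: 12.28
position: [0.5024, 0.0282, 0.1579]
ee_rot: [0.899, 0.438, 0.0, -0.0]
ft_force: [0.1, 1.0, -1.9]
grip_width: 0.102
clock: 13.02
position: [0.5095, 0.0226, 0.1497]
ee_rot: [0.984, 0.177, 0.0, -0.0]
ft_force: [0.6, 1.0, -0.8]
grip_width: 0.097
t13.03 p [0.5095 0.0226 0.1497] yaw 20.4 z [ 0.     0.001 -1.   ] F [ 0.6  1.  -0.8] T [ 0.03  0.01 -0.03] q [ 0.47  0.23 -0.67  1.86  0.16  1.11 -1.47] g 0.097
t13.07 p [0.5095 0.0225 0.1496] yaw 20.3 z [ 0.     0.001 -1.   ] F [ 0.3  0.1 -1.1] T [0.   0.01 0.02] q [ 0.47  0.23 -0.67  1.86  0.16  1.11 -1.47] g 0.095
```

View pics/v7.png

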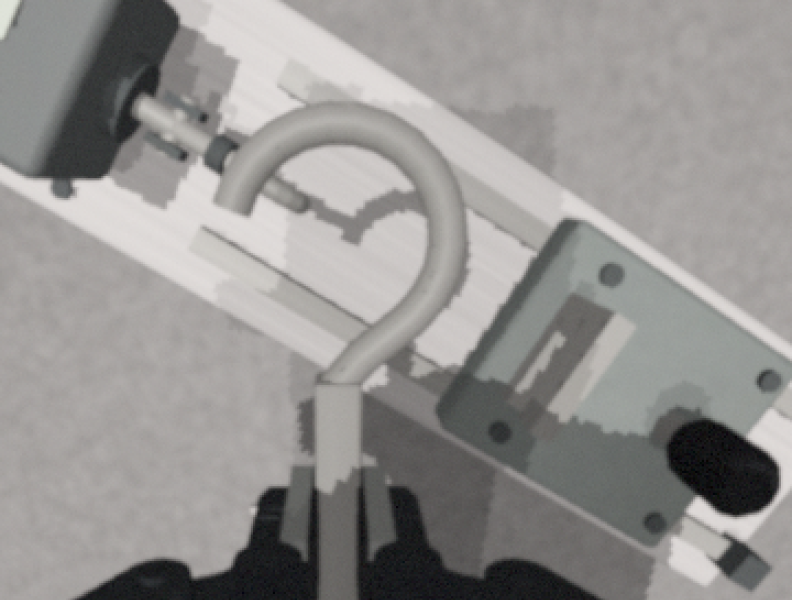

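This shows the hook in the grip with its bend circle centred near (342,230), the tip at (234,210) and the ring's outer end at (306,203). The rod is at (145,105) and the carriage at right. I compute the relative geometry.

```bash
cat > g.py <<'E'
from h import *
n=np.load('w4.npz'); K,D,_,_=cam('wrist'); c=[K,D,n['t'],n['R']]
f=lambda u,v:(100+u/2.2,20+v/2.2)
p0=np.array([.5095,.0226,.1497]); T=rot(20.35)
zh=p0[2]-.008
for nm,q in [('C',(342,230)),('tip',(234,210)),('far',(340,122)),('right',(447,240)),('shank',(339,420))]:
    print(nm,np.round(T.T@(onz(c,f(*q),zh)-p0)*1000,1))
a=onz(c,f(145,105),.068); e=onz(c,f(306,203),.072)
d=(e-a)[:2]; print('rod',a,'ringend',e,'yaw',np.degrees(np.arctan2(d[1],d[0])))
for nm,q,z in [('plate top far y+',(612,318),.086),('plate top -y?',(560,416),.086),('base edge1',(250,0),.018),('base edge1b',(792,360),.018),('b2',(0,180),.018),('b2b',(640,550),.018),('blk L',(572,220),.048),('blk R',(445,420),.048)]: print(nm,np.round(onz(c,f(*q),z),4))
for y in (-100.5,-101,-102): 
    x=np.array([np.cos(np.radians(y)),np.sin(np.radians(y))]); print(y,'eye',e[:2]-.012*x)
E
python3 g.py
```

```text
C [67.2  1.8  8. ]
tip [ 71.1 -19.5   8. ]
far [87.5  1.4  8. ]
right [65.3 22.9  8. ]
shank [26.9  1.3  8. ]
rod [0.58278035 0.10986645 0.068     ] ringend [0.57271204 0.05515065 0.072     ] yaw -100.42642087473081
plate top far y+ [ 0.5742 -0.0412  0.086 ]
plate top -y? [ 0.5409 -0.0402  0.086 ]
base edge1 [0.63   0.0996 0.018 ]
base edge1b [ 0.5832 -0.1541  0.018 ]
b2 [0.5385 0.1704 0.018 ]
b2b [ 0.4809 -0.1358  0.018 ]
blk L [ 0.5984 -0.0308  0.048 ]
blk R [ 0.5165 -0.0185  0.048 ]
-100.5 eye [0.57489887 0.06694971]
-101 eye [0.57500175 0.06693018]
-102 eye [0.57520698 0.06688843]
```

```bash
python3 -m jog '[{"offset":[0,0,0.078],"rotation":[0,0,0],"fingers":-1},{"offset":[0,0,0.078],"rotation":[0,0,0],"fingers":-1},{"offset":[0,0,0.078],"rotation":[0,0,0],"fingers":-1},{"offset":[0,0,0.06],"rotation":[0,0,0],"fingers":-1},{"offset":[0,0,0],"rotation":[0,0,0],"fingers":-1},{"offset":[0,0,0],"rotation":[0,0,0],"fingers":-1}]'
for i in 1 2 3 4; do python3 -m jog '[{"offset":[0,0,0.0067],"rotation":[0,0,0],"fingers":-1},{"offset":[0,0,0.0],"rotation":[0,0,0],"fingers":-1}]' | grep -E "pos|force"; done; python3 -c "
from h import *
st()"
```

```text
clock: 13.82
position: [0.5098, 0.0223, 0.1054]
ee_rot: [0.985, 0.175, 0.0, -0.0]
ft_force: [0.3, 0.2, -1.6]
grip_width: 0.095
position: [0.5096, 0.0223, 0.1043]
ft_force: [-0.3, -0.6, -1.7]
position: [0.5095, 0.0222, 0.1031]
ft_force: [0.2, 0.1, -1.2]
position: [0.5095, 0.0223, 0.1021]
ft_force: [-0.4, -0.3, -1.6]
position: [0.5095, 0.0223, 0.1011]
ft_force: [-0.1, 0.3, -2.2]
t14.82 p [0.5095 0.0223 0.1011] yaw 20.2 z [-0.  0. -1.] F [-0.1  0.3 -2.2] T [-0.03  0.06 -0.05] q [ 0.45  0.29 -0.66  1.9   0.21  1.02 -1.51] g 0.096
```

```bash
python3 -m jog '[{"offset":[0,0,0.0067],"rotation":[0,0,0],"fingers":-1},{"offset":[0,0,0.0067],"rotation":[0,0,0],"fingers":-1},{"offset":[0,0,0.0],"rotation":[0,0,0],"fingers":-1}]' | grep -E "pos|force"
python3 -m jog '[{"offset":[0,0,0.0067],"rotation":[0,0,0],"fingers":-1},{"offset":[0,0,0.0],"rotation":[0,0,0],"fingers":-1}]' | grep -E "pos|force"
python3 -m jog '[{"offset":[0,0,0.0067],"rotation":[0,0,0],"fingers":-1},{"offset":[0,0,0.0],"rotation":[0,0,0],"fingers":-1}]' | grep -E "pos|force"
python3 -m jog '[{"offset":[0,0,0.0067],"rotation":[0,0,0],"fingers":-1},{"offset":[0,0,0.0],"rotation":[0,0,0],"fingers":-1}]' | grep -E "pos|force"
```

```text
position: [0.5095, 0.0223, 0.0991]
ft_force: [-0.7, 0.6, -0.9]
position: [0.5095, 0.0223, 0.0981]
ft_force: [-1.1, -1.0, -1.8]
position: [0.5097, 0.0223, 0.0972]
ft_force: [1.0, -1.5, 0.5]
position: [0.5097, 0.0223, 0.0963]
ft_force: [-0.7, 0.6, 1.9]
```

```bash
python3 -c "
from h import *
plan([((.5095,.0223,.108),rot(20.2),1),((.5094,.0707,.106),rot(-22.45),6)],-1)"
```

```text
[{"offset":[-0.0012,-0.0007,-0.078],"rotation":[-0.0001,-0.0002,-0.0003],"fingers":-1},{"offset":[0.0185,-0.0505,0.0022],"rotation":[0,0,0.062],"fingers":-1},{"offset":[0.0121,-0.0524,0.0022],"rotation":[0,0,0.062],"fingers":-1},{"offset":[0.0055,-0.0535,0.0022],"rotation":[0,0,0.062],"fingers":-1},{"offset":[-0.0012,-0.0538,0.0022],"rotation":[0,0,0.062],"fingers":-1},{"offset":[-0.0078,-0.0532,0.0022],"rotation":[0,0,0.062],"fingers":-1},{"offset":[-0.0143,-0.0518,0.0022],"rotation":[0,0,0.062],"fingers":-1}]
```

```bash
python3 -m jog '[{"offset":[0,0,-0.078],"rotation":[0,0,0],"fingers":-1},{"offset":[0.0185,-0.05,0.002],"rotation":[0,0,0.062],"fingers":-1},{"offset":[0.012,-0.052,0.002],"rotation":[0,0,0.062],"fingers":-1},{"offset":[0.0055,-0.0535,0.002],"rotation":[0,0,0.062],"fingers":-1},{"offset":[-0.001,-0.054,0.002],"rotation":[0,0,0.062],"fingers":-1},{"offset":[-0.008,-0.053,0.002],"rotation":[0,0,0.062],"fingers":-1},{"offset":[-0.0145,-0.052,0.002],"rotation":[0,0,0.062],"fingers":-1},{"offset":[0,0,0],"rotation":[0,0,0],"fingers":-1}]'
python3 -c "
from h import *
st()
c,im=snap('wrist','w5.png'); np.savez('w5.npz',t=c[2],R=c[3]); st()
cv2.imwrite('pics/v8.png',cv2.resize(im[20:220,130:390],(780,600),interpolation=3))
"
```

```text
clock: 16.95
position: [0.5095, 0.0713, 0.1066]
ee_rot: [0.981, -0.194, 0.0, -0.0]
ft_force: [0.3, -0.1, -1.5]
grip_width: 0.095
t16.95 p [0.5095 0.0713 0.1066] yaw -22.3 z [ 0.     0.001 -1.   ] F [ 0.3 -0.1 -1.5] T [ 0.01  0.01 -0.04] q [ 0.29  0.28 -0.58  1.89  0.18  1.02 -2.33] g 0.095
t17.00 p [0.5095 0.0707 0.1065] yaw -22.3 z [ 0.  0. -1.] F [-0.1 -0.3 -1.7] T [0.01 0.01 0.01] q [ 0.29  0.28 -0.58  1.89  0.18  1.02 -2.32] g 0.101
```

View pics/v8.png

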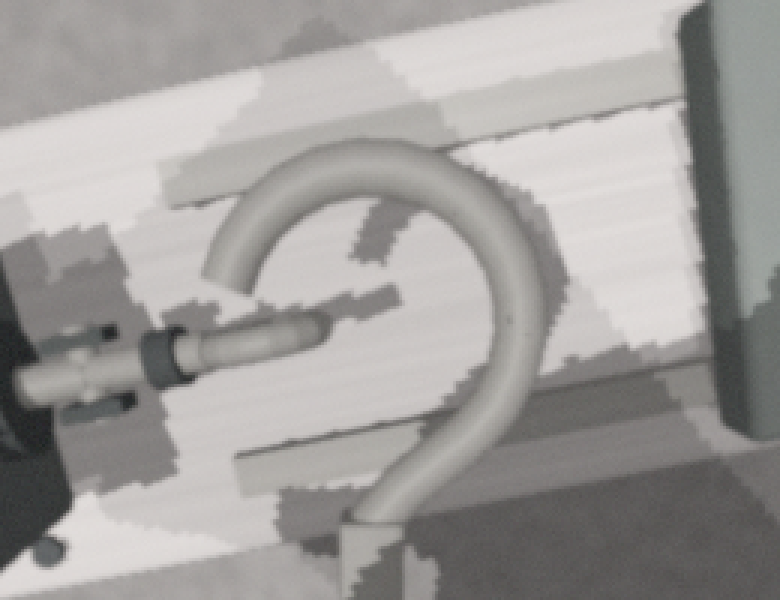

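The hook hangs over the ring. Tip centre is at (228,280), bend top centreline at (367,168) and right centreline at (520,310). The ring lies between (198,352) and (330,328), so its centre is near (264,340), and it's inside the mouth as intended.

```bash
cat > g2.py <<'E'
from h import *
K,D,_,_=cam('wrist')
def circ(P):
    A=np.c_[2*P,np.ones(len(P))]; s=np.linalg.lstsq(A,(P**2).sum(1),rcond=None)[0]; return s[:2],np.sqrt(s[2]+s[:2]@s[:2])
def go(f,p0,yaw,scale,ox,oy,hp,ends,zs=(.074,)):
    n=np.load(f); c=[K,D,n['t'],n['R']]; T=rot(yaw); p0=np.array(p0)
    g=lambda q,z:(T.T@(onz(c,(ox+q[0]/scale,oy+q[1]/scale),z)-p0))[:2]*1000
    P=np.array([g(q,p0[2]-.008) for q in hp]); C,r=circ(P); print(f,'C',C,'r',r,'tip',P[0])
    for z in zs:
        E=[g(q,z) for q in ends]; e=np.mean(E,0); d=E[1]-E[0]; 
        print('eye tool',e,'len',np.linalg.norm(d),'rel E-C',e-C,'world yaw of ring',np.degrees(np.arctan2(*(T[:2,:2]@d)[::-1])), 'eye world',p0[:2]+T[:2,:2]@e/1000)
go('w5.npz',[.5095,.0708,.1065],-22.3,3,130,20,[(228,280),(367,168),(520,310),(508,240)],[(198,352),(330,328)],(.072,.074))
go('w4.npz',[.5095,.0226,.1497],20.35,2.2,100,20,[(234,210),(340,122),(447,240)],[(306,203),(306,203)],(.074,))
E
python3 g2.py
```

```text
w5.npz C [65.57608492 -0.59131259] r 21.88403799923733 tip [ 71.7965947  -21.73545658]
eye tool [ 60.64977906 -20.00595657] len 23.901601975335183 rel E-C [ -4.92630586 -19.41464398] world yaw of ring -102.29447173496293 eye world [0.57320515 0.06629577]
eye tool [ 60.84076994 -19.76629937] len 23.59991677203599 rel E-C [ -4.73531498 -19.17498677] world yaw of ring -102.29447173496303 eye world [0.57329092 0.06600157]
w4.npz C [65.98461864  1.36354453] r 21.50963387818668 tip [ 71.0865951  -19.53224896]
eye tool [70.63868979 -8.44305847] len 0.0 rel E-C [ 4.65407114 -9.80660301] world yaw of ring 0.0 eye world [0.57279373 0.05508098]
```

```bash
python3 -m jog '[{"offset":[0,0.0147,0.03],"rotation":[0,0,0],"fingers":-1},{"offset":[0,0,0.045],"rotation":[0,0,0],"fingers":-1},{"offset":[0,0,0.045],"rotation":[0,0,0],"fingers":-1},{"offset":[0,0,0.044],"rotation":[0,0,0],"fingers":-1},{"offset":[0,0,0],"rotation":[0,0,0],"fingers":-1},{"offset":[0,0,0],"rotation":[0,0,0],"fingers":-1}]'
python3 -c "
from h import *
st()
c,im=snap('wrist','w6.png'); np.savez('w6.npz',t=c[2],R=c[3]); st()
cv2.imwrite('pics/v9.png',cv2.resize(im[20:220,130:390],(780,600),interpolation=3))
"
```

```text
clock: 17.75
position: [0.5087, 0.0686, 0.0815]
ee_rot: [0.981, -0.195, -0.0, -0.0]
ft_force: [0.4, -0.1, -1.6]
grip_width: 0.096
t17.75 p [0.5087 0.0686 0.0815] yaw -22.5 z [-0.  0. -1.] F [ 0.4 -0.1 -1.6] T [ 0.02  0.05 -0.03] q [ 0.28  0.31 -0.57  1.91  0.2   0.97 -2.34] g 0.096
t17.80 p [0.5088 0.0686 0.0817] yaw -22.5 z [ 0.  0. -1.] F [ 0.1  0.2 -0.6] T [ 0.02  0.08 -0.03] q [ 0.28  0.31 -0.57  1.91  0.2   0.97 -2.34] g 0.096
```

View pics/v9.png

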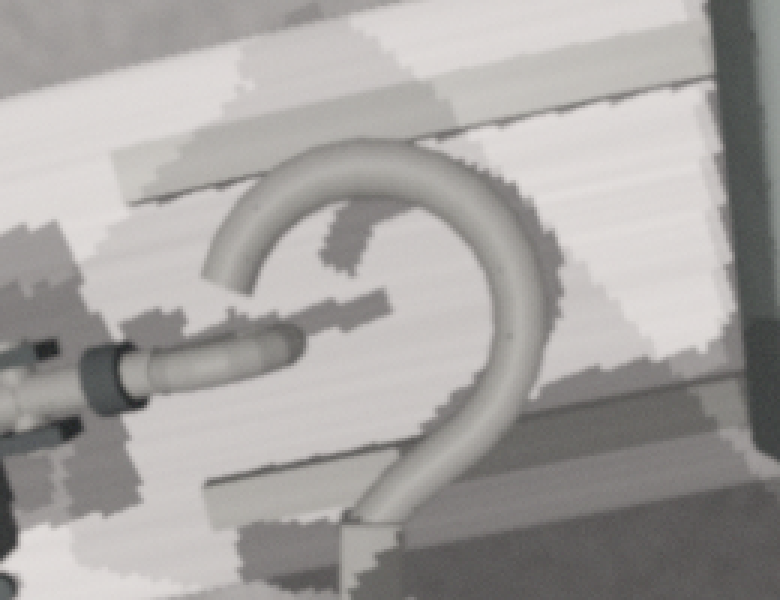

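```bash
cat >> g2.py <<'E'
print()
go('w6.npz',[.5088,.0686,.0817],-22.5,3,130,20,[(228,280),(367,168),(520,310),(508,240)],[(150,372),(306,340)],(.0737,))
E
python3 g2.py | tail -2
```

```text
w6.npz C [65.68866389 -0.28224966] r 21.83872978216342 tip [ 71.86191261 -21.39268511]
eye tool [ 60.93217732 -21.92186733] len 23.80203014587233 rel E-C [ -4.75648656 -21.63961766] world yaw of ring -101.15958935797309 eye world [0.57348313 0.06553543]
```

```bash
cat > sw.py <<'E'
from h import *
import sys
def swing(C,y0,y1,n,z=(.082,.082),c=(.0645,0),start=True):
    path=[]
    for k in range(1,n+1):
        y=y0+(y1-y0)*k/n; M=rot(y); zz=z[0]+(z[1]-z[0])*k/n
        P=np.array([C[0],C[1],zz])-M@np.array([c[0],c[1],0]); path.append((P,M,1))
    M=rot(y0); P=np.array([C[0],C[1],z[0]])-M@np.array([c[0],c[1],0])
    plan(path,-1,P,M); print(path[-1][0])
E
python3 -c "
from sw import *
swing((.5684,.0439),-22.5,31.5,16)"
```

```text
[{"offset":[0.0007,0.0253,0],"rotation":[0,0,-0.0295],"fingers":-1},{"offset":[0.0007,0.0253,0],"rotation":[0,0,-0.0295],"fingers":-1},{"offset":[0.0007,0.0253,0],"rotation":[0,0,-0.0295],"fingers":-1},{"offset":[0.0007,0.0253,0],"rotation":[0,0,-0.0295],"fingers":-1},{"offset":[0.0007,0.0253,0],"rotation":[0,0,-0.0295],"fingers":-1},{"offset":[0.0007,0.0253,0],"rotation":[0,0,-0.0295],"fingers":-1},{"offset":[0.0007,0.0253,0],"rotation":[0,0,-0.0295],"fingers":-1},{"offset":[0.0007,0.0253,0],"rotation":[0,0,-0.0295],"fingers":-1}]
[{"offset":[0.0007,0.0253,0],"rotation":[0,0,-0.0295],"fingers":-1},{"offset":[0.0007,0.0253,0],"rotation":[0,0,-0.0295],"fingers":-1},{"offset":[0.0007,0.0253,0],"rotation":[0,0,-0.0295],"fingers":-1},{"offset":[0.0007,0.0253,0],"rotation":[0,0,-0.0295],"fingers":-1},{"offset":[0.0007,0.0253,0],"rotation":[0,0,-0.0295],"fingers":-1},{"offset":[0.0007,0.0253,0],"rotation":[0,0,-0.0295],"fingers":-1},{"offset":[0.0007,0.0253,0],"rotation":[0,0,-0.0295],"fingers":-1},{"offset":[0.0007,0.0253,0],"rotation":[0,0,-0.0295],"fingers":-1}]
[0.51340471 0.01019884 0.082     ]
```

```bash
python3 -m jog '[{"offset":[0.0007,0.0253,-0.001],"rotation":[0,0,-0.0295],"fingers":-1},{"offset":[0.0007,0.0253,-0.001],"rotation":[0,0,-0.0295],"fingers":-1},{"offset":[0.0007,0.0253,0],"rotation":[0,0,-0.0295],"fingers":-1},{"offset":[0.0007,0.0253,0],"rotation":[0,0,-0.0295],"fingers":-1},{"offset":[0,0,0],"rotation":[0,0,0],"fingers":-1}]'|grep -E "pos|force"
python3 -m jog '[{"offset":[0.0007,0.0253,0],"rotation":[0,0,-0.0295],"fingers":-1},{"offset":[0,0,0],"rotation":[0,0,0],"fingers":-1}]'|grep -E "pos|force"
python3 -m jog '[{"offset":[0.0007,0.0253,0],"rotation":[0,0,-0.0295],"fingers":-1},{"offset":[0,0,0],"rotation":[0,0,0],"fingers":-1}]'|grep -E "pos|force"; python3 -c "
from h import *
st()
c,im=snap('wrist','w7.png'); np.savez('w7.npz',t=c[2],R=c[3]); st()
cv2.imwrite('pics/v10.png',cv2.resize(im[20:220,130:390],(780,600),interpolation=3))"
```

```text
position: [0.5047, 0.0537, 0.082]
ft_force: [-0.4, -0.3, -0.8]
position: [0.5041, 0.0502, 0.0819]
ft_force: [0.1, 0.0, -2.1]
position: [0.5038, 0.0464, 0.0818]
ft_force: [0.1, 0.1, -0.6]
t18.93 p [0.5038 0.0464 0.0818] yaw -2.3 z [-0.  0. -1.] F [ 0.1  0.1 -0.6] T [ 0.06  0.04 -0.02] q [ 0.36  0.3  -0.61  1.93  0.21  0.97 -1.96] g 0.096
t18.98 p [0.5038 0.0466 0.0818] yaw -2.3 z [-0.  0. -1.] F [ 0.9  1.2 -0.7] T [ 0.05  0.01 -0.05] q [ 0.36  0.3  -0.61  1.93  0.21  0.97 -1.96] g 0.097
```

View pics/v10.png

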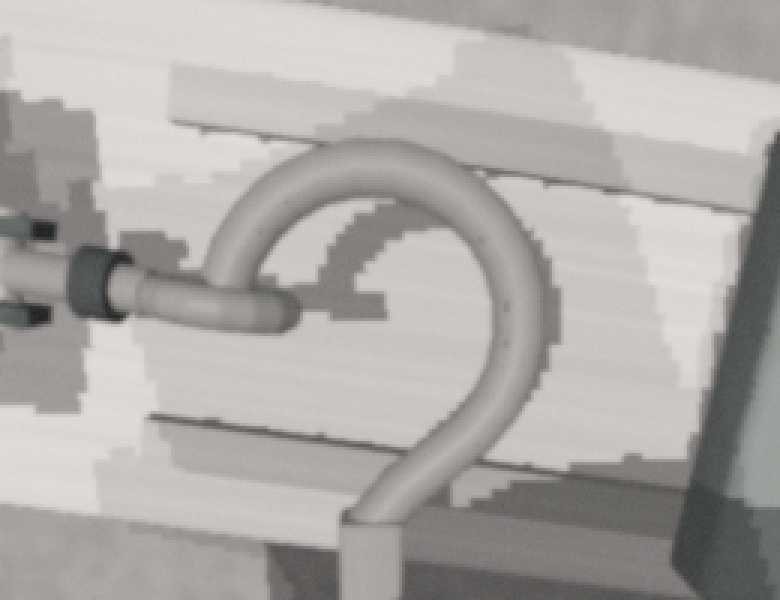

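```bash
cat >> g2.py <<'E'
print()
go('w7.npz',[.5038,.0465,.0818],-2.3,3,130,20,[(228,282),(367,168),(520,310),(508,240)],[(137,290),(300,312)],(.0737,))
a=np.radians(-100.8+2.3); print('xt tool',np.cos(a),-np.sin(a))
E
python3 g2.py | tail -3
```

```text
w7.npz C [66.00524683  0.67210628] r 21.82748982483748 tip [ 71.8896568  -20.50609177]
eye tool [ 69.20662193 -22.01233872] len 23.923534388511687 rel E-C [  3.2013751 -22.684445 ] world yaw of ring -100.03393221324117 eye world [0.57383426 0.06571722]
xt tool -0.14780941112961066 0.9890158633619168
```

```bash
python3 -m jog '[{"offset":[0.0007,0.0185,0],"rotation":[0,0,-0.0295],"fingers":-1},{"offset":[0,0,0],"rotation":[0,0,0],"fingers":-1}]'|grep -E "pos|force"
python3 -m jog '[{"offset":[0.0007,0.0256,0],"rotation":[0,0,-0.0295],"fingers":-1},{"offset":[0,0,0],"rotation":[0,0,0],"fingers":-1}]'|grep -E "pos|force"
python3 -m jog '[{"offset":[0.0007,0.0256,0],"rotation":[0,0,-0.0295],"fingers":-1},{"offset":[0,0,0],"rotation":[0,0,0],"fingers":-1}]'|grep -E "pos|force"
python3 -m jog '[{"offset":[0.0007,0.0256,0],"rotation":[0,0,-0.0295],"fingers":-1},{"offset":[0,0,0],"rotation":[0,0,0],"fingers":-1}]'|grep -E "pos|force"; python3 -c "
from h import *
st()"
```

```text
position: [0.5038, 0.0437, 0.0818]
ft_force: [-0.7, 0.1, -1.1]
position: [0.5039, 0.0398, 0.0817]
ft_force: [0.1, 0.5, -1.5]
position: [0.5044, 0.036, 0.0817]
ft_force: [-0.2, -0.7, -0.6]
position: [0.505, 0.0322, 0.0817]
ft_force: [0.3, 0.2, -1.7]
t19.98 p [0.505  0.0322 0.0817] yaw 11.2 z [-0.  0. -1.] F [ 0.3  0.2 -1.7] T [ 0.02 -0.01  0.02] q [ 0.42  0.31 -0.64  1.93  0.22  0.97 -1.7 ] g 0.099
```

```bash
python3 -m jog '[{"offset":[0.0007,0.0256,0],"rotation":[0,0,-0.0295],"fingers":-1},{"offset":[0.0007,0.0256,0],"rotation":[0,0,-0.0295],"fingers":-1},{"offset":[0.0007,0.0256,0],"rotation":[0,0,-0.0295],"fingers":-1},{"offset":[0,0,0],"rotation":[0,0,0],"fingers":-1}]'|grep -E "pos|force"
python3 -m jog '[{"offset":[0.0007,0.0256,0],"rotation":[0,0,-0.0295],"fingers":-1},{"offset":[0.0007,0.0256,0],"rotation":[0,0,-0.0295],"fingers":-1},{"offset":[0.0007,0.0256,0],"rotation":[0,0,-0.0295],"fingers":-1},{"offset":[0,0,0],"rotation":[0,0,0],"fingers":-1}]'|grep -E "pos|force"; python3 -c "
from h import *
st()
c,im=snap('wrist','w8.png'); np.savez('w8.npz',t=c[2],R=c[3]); st()
cv2.imwrite('pics/v11.png',cv2.resize(im[20:220,130:450],(800,500),interpolation=3))"
```

```text
position: [0.5082, 0.0212, 0.0817]
ft_force: [0.5, -0.4, -1.3]
position: [0.5133, 0.0109, 0.0817]
ft_force: [-0.4, 0.0, -1.6]
t20.98 p [0.5133 0.0109 0.0817] yaw 31.4 z [-0.     0.001 -1.   ] F [-0.4  0.  -1.6] T [-0.05 -0.02  0.02] q [ 0.49  0.34 -0.68  1.91  0.25  0.98 -1.33] g 0.096
t21.02 p [0.5133 0.0111 0.0817] yaw 31.4 z [-0.     0.001 -1.   ] F [ 0.5  0.1 -2.2] T [-0.01  0.02  0.01] q [ 0.49  0.34 -0.68  1.91  0.25  0.98 -1.33] g 0.096
```

View pics/v11.png

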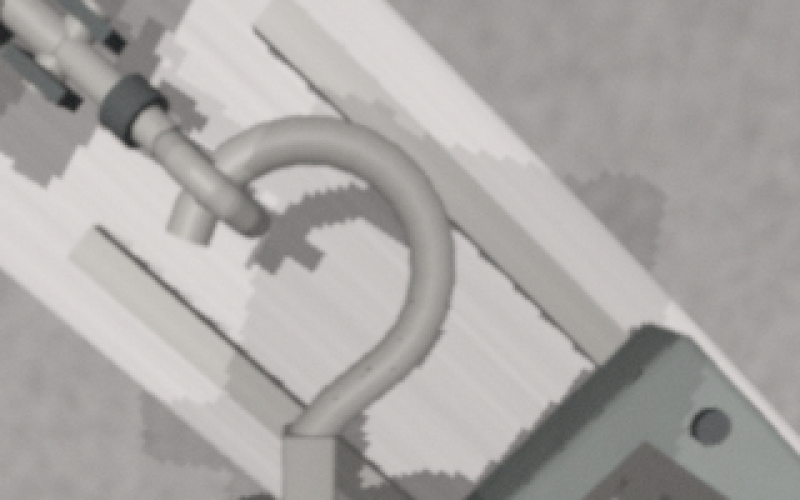

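The hook is through the eye: the tip at (190,225) emerges on the ring's -y side, the ring at (245,210) lies over the bar, and no load shows. Next I raise the grip force and lower the hook, so that eye and shank reach slot height.

```bash
python3 -m jog '[{"offset":[0,0,0],"rotation":[0,0,0],"fingers":-1},{"offset":[0,0,0.0067],"rotation":[0,0,0],"fingers":-1},{"offset":[-0.0003,0.0004,0.0067],"rotation":[0,0,0],"fingers":-1},{"offset":[-0.0003,0.0004,0.0067],"rotation":[0,0,0],"fingers":-1},{"offset":[-0.0003,0.0004,0.0067],"rotation":[0,0,0],"fingers":-1},{"offset":[0,0,0],"rotation":[0,0,0],"fingers":-1}]' 100|grep -E "pos|force"
python3 -m jog '[{"offset":[-0.0003,0.0004,0.0067],"rotation":[0,0,0],"fingers":-1},{"offset":[-0.0003,0.0004,0.0067],"rotation":[0,0,0],"fingers":-1},{"offset":[-0.0003,0.0004,0.0067],"rotation":[0,0,0],"fingers":-1},{"offset":[-0.0003,0.0004,0.0067],"rotation":[0,0,0],"fingers":-1},{"offset":[0,0,0],"rotation":[0,0,0],"fingers":-1},{"offset":[0,0,0],"rotation":[0,0,0],"fingers":-1}]'|grep -E "pos|force"; python3 -c "
from h import *
st()"
```

```text
position: [0.5136, 0.0107, 0.0779]
ft_force: [-1.7, -0.3, 4.0]
position: [0.5134, 0.0104, 0.0737]
ft_force: [0.2, 1.2, 2.4]
t22.52 p [0.5134 0.0104 0.0737] yaw 31.6 z [ 0.     0.001 -1.   ] F [0.2 1.2 2.4] T [ 0.41 -0.3   0.04] q [ 0.49  0.35 -0.68  1.91  0.26  0.97 -1.33] g 0.084
```

```bash
python3 -c "
from h import *
K,D,_,_=cam('wrist'); a=np.radians(-100.5); X=np.array([np.cos(a),np.sin(a)]);Y=np.array([-X[1],X[0]]); E=np.array([.5737,.0656])
n=np.load('w2.npz'); c=[K,D,n['t'],n['R']]
def t(c,u,v,z): d=onz(c,(u,v),z)[:2]-E; return np.round([d@X*1e3,d@Y*1e3],1)
s=.64
for q in [(152,253),(152,351),(170,253),(170,351)]: print('w2 plate',t(c,q[0]*s,q[1]*s,.086))
print('w2 blk front',t(c,237*s,300*s,.048),'ringproj',proj(c,[[*E,.073]])/s)
for f,sc,ox,oy,y0 in [('w4.npz',2.2,100,20,0)]:
  n=np.load(f); c=[K,D,n['t'],n['R']]
  for q in [(634,325),(575,420),(612,318),(555,400)]: print(f,t(c,ox+q[0]/sc,oy+q[1]/sc,.086))
  print('blk',t(c,ox+560/sc,oy+225/sc,.048),t(c,ox+442/sc,oy+410/sc,.048))
top=cv2.resize(cv2.imread('pics/w4.png')[130:260,280:440],(800,650),interpolation=3); cv2.imwrite('pics/v12.png',top[:600])
st()"

```

```text
w2 plate [112.3 -22.5]
w2 plate [112.2  23. ]
w2 plate [103.7 -22.5]
w2 plate [103.6  22.9]
w2 blk front [85.2 -0.9] ringproj [[393.8146612  301.94067544]]
w4.npz [112.   21.7]
w4.npz [114.9 -11.6]
w4.npz [105.  20.]
w4.npz [105.6  -9.5]
blk [87.7 38.4] [ 90.  -38.3]
t22.52 p [0.5134 0.0104 0.0737] yaw 31.6 z [ 0.     0.001 -1.   ] F [0.2 1.2 2.4] T [ 0.41 -0.3   0.04] q [ 0.49  0.35 -0.68  1.91  0.26  0.97 -1.33] g 0.084
```

```bash
python3 -c "
from sw import *
swing((.5692,.0446),31.6,79.5,12,(.074,.074),(.0653,0))"
```

```text
[{"offset":[0.0011,0.0303,0],"rotation":[0,0,-0.0348],"fingers":-1},{"offset":[0.0011,0.0303,0],"rotation":[0,0,-0.0348],"fingers":-1},{"offset":[0.0011,0.0303,0],"rotation":[0,0,-0.0348],"fingers":-1},{"offset":[0.0011,0.0303,0],"rotation":[0,0,-0.0348],"fingers":-1},{"offset":[0.0011,0.0303,0],"rotation":[0,0,-0.0348],"fingers":-1},{"offset":[0.0011,0.0303,0],"rotation":[0,0,-0.0348],"fingers":-1},{"offset":[0.0011,0.0303,0],"rotation":[0,0,-0.0348],"fingers":-1},{"offset":[0.0011,0.0303,0],"rotation":[0,0,-0.0348],"fingers":-1}]
[{"offset":[0.0011,0.0303,0],"rotation":[0,0,-0.0348],"fingers":-1},{"offset":[0.0011,0.0303,0],"rotation":[0,0,-0.0348],"fingers":-1},{"offset":[0.0011,0.0303,0],"rotation":[0,0,-0.0348],"fingers":-1},{"offset":[0.0011,0.0303,0],"rotation":[0,0,-0.0348],"fingers":-1}]
[ 0.55730002 -0.01960655  0.074     ]
```

```bash
python3 -m jog '[{"offset":[0.0011,0.0303,0],"rotation":[0,0,-0.0348],"fingers":-1},{"offset":[0.0011,0.0303,0],"rotation":[0,0,-0.0348],"fingers":-1},{"offset":[0.0011,0.0303,0],"rotation":[0,0,-0.0348],"fingers":-1},{"offset":[0,0,0],"rotation":[0,0,0],"fingers":-1}]'|grep -E "pos|force"
python3 -m jog '[{"offset":[0.0011,0.0303,0],"rotation":[0,0,-0.0348],"fingers":-1},{"offset":[0.0011,0.0303,0],"rotation":[0,0,-0.0348],"fingers":-1},{"offset":[0.0011,0.0303,0],"rotation":[0,0,-0.0348],"fingers":-1},{"offset":[0,0,0],"rotation":[0,0,0],"fingers":-1}]'|grep -E "pos|force"
python3 -m jog '[{"offset":[0.0011,0.0303,0],"rotation":[0,0,-0.0348],"fingers":-1},{"offset":[0,0,0],"rotation":[0,0,0],"fingers":-1}]'|grep -E "pos|force"
python3 -m jog '[{"offset":[0.0011,0.0303,0],"rotation":[0,0,-0.0348],"fingers":-1},{"offset":[0,0,0],"rotation":[0,0,0],"fingers":-1}]'|grep -E "pos|force"
python3 -m jog '[{"offset":[0.0011,0.0303,0],"rotation":[0,0,-0.0348],"fingers":-1},{"offset":[0,0,0],"rotation":[0,0,0],"fingers":-1}]'|grep -E "pos|force"
python3 -c "
from h import *
st()
for n in ('wrist','scene'): snap(n,n+'9.png')
st()"
```

```text
position: [0.5221, -0.0006, 0.0738]
ft_force: [1.2, 0.9, 3.9]
position: [0.5321, -0.0092, 0.0737]
ft_force: [2.7, 1.3, 2.7]
position: [0.5358, -0.0115, 0.0737]
ft_force: [1.1, 0.6, 3.4]
position: [0.5397, -0.0137, 0.0737]
ft_force: [2.4, 1.7, 3.7]
position: [0.5437, -0.0155, 0.0736]
ft_force: [1.4, 0.7, 3.8]
t24.27 p [ 0.5437 -0.0155  0.0736] yaw 67.3 z [-0.001  0.001 -1.   ] F [1.4 0.7 3.8] T [ 0.52 -0.56 -0.21] q [ 0.59  0.44 -0.76  1.83  0.35  1.01 -0.71] g 0.08
t24.38 p [ 0.5437 -0.0155  0.0736] yaw 67.3 z [-0.     0.001 -1.   ] F [1.8 0.5 3.7] T [ 0.57 -0.55 -0.16] q [ 0.59  0.44 -0.76  1.83  0.35  1.01 -0.71] g 0.086
```

```bash
python3 -m jog '[{"offset":[0.0011,0.0303,0],"rotation":[0,0,-0.0348],"fingers":-1},{"offset":[0,0,0],"rotation":[0,0,0],"fingers":-1}]'|grep -E "pos|force"
python3 -m jog '[{"offset":[0.0011,0.0303,0],"rotation":[0,0,-0.0348],"fingers":-1},{"offset":[0,0,0],"rotation":[0,0,0],"fingers":-1}]'|grep -E "pos|force"
python3 -m jog '[{"offset":[0.0011,0.0303,0],"rotation":[0,0,-0.0348],"fingers":-1},{"offset":[0,0,0],"rotation":[0,0,0],"fingers":-1},{"offset":[0,0,0],"rotation":[0,0,0],"fingers":-1}]'|grep -E "pos|force"
python3 -c "
from h import *
st()
c,im=snap('wrist','w10.png');np.savez('w10.npz',t=c[2],R=c[3])
a=cv2.resize(im[0:300,:],(800,469),interpolation=3)
_,s=snap('scene','s10.png'); 
cv2.imwrite('pics/v12.png',a); cv2.imwrite('pics/v12s.png',s)
st()"
```

```text
position: [0.548, -0.0172, 0.0736]
ft_force: [1.1, 0.7, 4.1]
position: [0.5524, -0.0185, 0.0736]
ft_force: [2.4, 1.5, 2.6]
position: [0.5568, -0.0195, 0.0736]
ft_force: [2.3, 0.6, 4.1]
t25.25 p [ 0.5568 -0.0195  0.0736] yaw 79.3 z [-0.  0. -1.] F [2.3 0.6 4.1] T [ 0.58 -0.61 -0.25] q [ 0.61  0.48 -0.79  1.8   0.39  1.03 -0.52] g 0.081
t25.35 p [ 0.5569 -0.0195  0.0737] yaw 79.4 z [-0.  0. -1.] F [3.2 0.  3.1] T [ 0.57 -0.62 -0.21] q [ 0.61  0.48 -0.79  1.8   0.39  1.03 -0.52] g 0.085
```

View pics/v12.png

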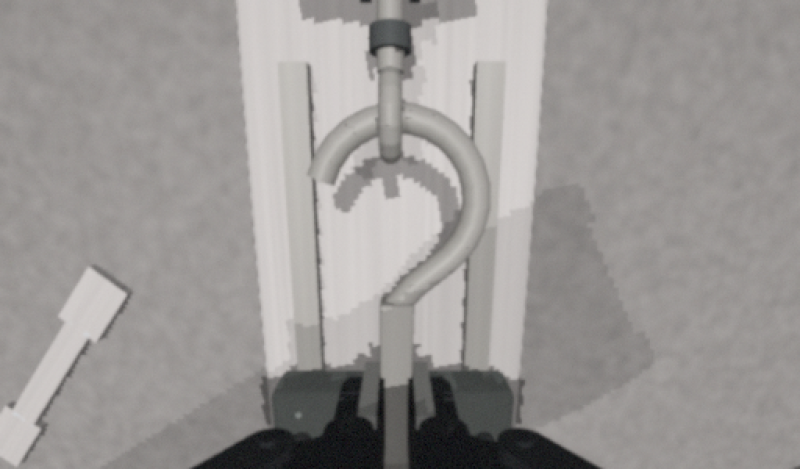

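The hook sits in the eye at (390,130), aligned with the tester. The shank runs from (397,300) straight back under the fingers toward the carriage, and the forces are small. Now I ease the vertical load and release.

```bash
python3 -m jog '[{"offset":[0,0,-0.0067],"rotation":[0,0,0],"fingers":-1},{"offset":[0,0,0],"rotation":[0,0,0],"fingers":-0.6},{"offset":[0,0,0],"rotation":[0,0,0],"fingers":-0.4},{"offset":[0,0,0],"rotation":[0,0,0],"fingers":-0.2},{"offset":[0,0,0],"rotation":[0,0,0],"fingers":-0.2},{"offset":[0,0,0],"rotation":[0,0,0],"fingers":-0.2}]' 40
python3 -c "
from h import *
st()
c,im=snap('wrist','w11.png');np.savez('w11.npz',t=c[2],R=c[3])
a=cv2.imread('pics/w10.png'); 
# bend motion between before/after release
g1=cv2.cvtColor(a[40:190,180:330],6).astype(np.float32);g2=cv2.cvtColor(im[40:190,180:330],6).astype(np.float32)
print('absdiff',np.abs(g1-g2).mean()); 
t=cv2.matchTemplate(g2,g1[55:140,60:130],cv2.TM_CCOEFF_NORMED); print(cv2.minMaxLoc(t))
a=np.radians(-100.5);X=np.array([np.cos(a),np.sin(a)]);E=np.array([.5737,.0656]);print('knob xy',E+.167*X)
plan([((.5569,-.0195,.18),rot(79.5),4),((*(E+.167*X),.18),rot(79.5),4)],1)"
```

```text
clock: 26.1
position: [0.557, -0.0197, 0.0746]
ee_rot: [0.769, 0.639, 0.0, -0.0]
ft_force: [0.0, 0.2, -0.2]
grip_width: 0.4
t26.10 p [ 0.557  -0.0197  0.0746] yaw 79.5 z [-0.  0. -1.] F [ 0.   0.2 -0.2] T [-0.02  0.04 -0.05] q [ 0.61  0.48 -0.79  1.8   0.39  1.03 -0.52] g 0.4
absdiff 6.3918223
(-0.33165302872657776, 0.8880094289779663, (36, 12), (59, 53))
knob xy [ 0.54326667 -0.09860357]
[{"offset":[0.0002,-0.0003,-0.1756],"rotation":[0,0,0],"fingers":1},{"offset":[0.0002,-0.0002,-0.1756],"rotation":[0,0,0],"fingers":1},{"offset":[0.0001,-0.0002,-0.1756],"rotation":[0,0,0],"fingers":1},{"offset":[0.0001,-0.0002,-0.1756],"rotation":[0,0,0],"fingers":1},{"offset":[-0.1338,0.0017,0],"rotation":[0,0,0],"fingers":1},{"offset":[-0.1338,0.0017,0],"rotation":[0,0,0],"fingers":1},{"offset":[-0.1338,0.0017,0],"rotation":[0,0,0],"fingers":1},{"offset":[-0.1338,0.0017,0],"rotation":[0,0,0],"fingers":1}]
```

```bash
python3 -m jog '[{"offset":[0,0,-0.1],"rotation":[0,0,0],"fingers":-0.2},{"offset":[0,0,-0.2],"rotation":[0,0,0],"fingers":-0.2},{"offset":[0,0,-0.2],"rotation":[0,0,0],"fingers":0.2},{"offset":[0,0,-0.2],"rotation":[0,0,0],"fingers":0.2},{"offset":[-0.134,0.002,0],"rotation":[0,0,0],"fingers":0.2},{"offset":[-0.134,0.002,0],"rotation":[0,0,0],"fingers":0.2},{"offset":[-0.134,0.002,0],"rotation":[0,0,0],"fingers":0.2},{"offset":[0,0,0],"rotation":[0,0,0],"fingers":0.2}]'
python3 -c "
from h import *
st()
a=np.radians(-100.5);X=np.array([np.cos(a),np.sin(a)]);Y=np.array([-X[1],X[0]]);E=np.array([.5737,.0656])
c,im=snap('wrist','w12.png');np.savez('w12.npz',t=c[2],R=c[3])
def t(u,v,z): d=onz(c,(u,v),z)[:2]-E; return np.round([d@X*1e3,d@Y*1e3],1)
for q in ['knob_grip','hook','hook_head','slot','gauge_rod']:
  for r in manip.recognise('wrist',q)[:2]: print(q,np.round(r['bbox']),round(r['conf'],2))
W=lambda x,y,z:[*(E+X*x/1e3+Y*y/1e3),z/1e3]
P=proj(c,[W(0,0,65),W(112,0,86),W(112,22,86),W(104,-22,86),W(125,0,70),W(133,0,70),W(167,0,100),W(85,0,70)]); print(np.round(P,1))
# intensity profile along tester axis at hook height, and dark-blob (knob) centroid
xs=np.arange(40,185,2); pp=proj(c,[W(x,0,70) for x in xs]); g=cv2.cvtColor(im,6)
print([(int(x),int(g[int(round(v)),int(round(u))])) for x,(u,v) in zip(xs,pp) if 0<=v<384 and 0<=u<512])
"
```

```text
clock: 27.15
position: [0.5469, -0.0806, 0.1805]
ee_rot: [0.77, 0.638, 0.0, 0.0]
ft_force: [-0.1, 0.2, -0.3]
grip_width: 0.601
t27.15 p [ 0.5469 -0.0806  0.1805] yaw 79.3 z [ 0. -0. -1.] F [-0.1  0.2 -0.3] T [ 0.01 -0.02  0.02] q [ 0.76  0.33 -0.83  1.71  0.26  1.21 -0.32] g 0.601
knob_grip [199. 124. 303. 245.] 0.62
knob_grip [219.   0. 288. 180.] 0.31
hook [220.   1. 287. 178.] 0.82
hook_head [220.   2. 286. 182.] 0.76
slot [200. 123. 299. 246.] 0.75
gauge_rod [244.   0. 257.  16.] 0.42
[[248.8  -2.3]
 [249.3 156.1]
 [278.8 156.1]
 [219.5 145.5]
 [249.6 168.6]
 [249.7 178.2]
 [249.5 231.6]
 [249.3 118. ]]
[(40, 216), (42, 217), (44, 216), (46, 216), (48, 215), (50, 187), (52, 172), (54, 173), (56, 171), (58, 174), (60, 175), (62, 174), (64, 174), (66, 170), (68, 174), (70, 177), (72, 175), (74, 173), (76, 171), (78, 174), (80, 176), (82, 174), (84, 173), (86, 169), (88, 175), (90, 175), (92, 175), (94, 175), (96, 170), (98, 173), (100, 174), (102, 175), (104, 154), (106, 127), (108, 196), (110, 194), (112, 193), (114, 192), (116, 132), (118, 162), (120, 160), (122, 160), (124, 160), (126, 121), (128, 159), (130, 160), (132, 160), (134, 153), (136, 141), (138, 142), (140, 142), (142, 140), (144, 138), (146, 138), (148, 138), (150, 137), (152, 140), (154, 96), (156, 34), (158, 25), (160, 24), (162, 18), (164, 21), (166, 24), (168, 23), (170, 26), (172, 19), (174, 23), (176, 11), (178, 25), (180, 24), (182, 24), (184, 6)]
```

```bash
python3 -m jog '[{"offset":[-0.1227,0.0,0],"rotation":[0,0,0],"fingers":0.2},{"offset":[0,0,0.157],"rotation":[0,0,0],"fingers":0.2},{"offset":[0,0,0.157],"rotation":[0,0,0],"fingers":0.2},{"offset":[0,0,0.157],"rotation":[0,0,0],"fingers":0.2},{"offset":[0,0,0.157],"rotation":[0,0,0],"fingers":0.2},{"offset":[0,0,0],"rotation":[0,0,0],"fingers":0.2},{"offset":[0,0,0],"rotation":[0,0,0],"fingers":0.2}]'
python3 -c "
from h import *
st()"
python3 -m jog '[{"offset":[0,0,0],"rotation":[0,0,0],"fingers":-0.2},{"offset":[0,0,0],"rotation":[0,0,0],"fingers":-1},{"offset":[0,0,0],"rotation":[0,0,0],"fingers":-1},{"offset":[0,0,0],"rotation":[0,0,0],"fingers":-1},{"offset":[0,0,0],"rotation":[0,0,0],"fingers":-1},{"offset":[0,0,0],"rotation":[0,0,0],"fingers":-1}]' 40
python3 -c "
from h import *
st()"
```

```text
clock: 28.32
position: [0.544, -0.0977, 0.0863]
ee_rot: [0.769, 0.639, 0.0, 0.0]
ft_force: [0.6, -0.2, 0.5]
grip_width: 0.6
t28.32 p [ 0.544  -0.0977  0.0863] yaw 79.5 z [ 0.001  0.    -1.   ] F [ 0.6 -0.2  0.5] T [-0.02  0.02 -0.04] q [ 0.74  0.44 -0.78  1.8   0.35  1.04 -0.35] g 0.6
clock: 29.08
position: [0.5413, -0.0969, 0.0861]
ee_rot: [0.769, 0.639, -0.002, -0.002]
ft_force: [-17.1, 1.8, 15.9]
grip_width: 0.263
t29.07 p [ 0.5413 -0.0969  0.0861] yaw 79.5 z [-0.005 -0.    -1.   ] F [-17.1   1.8  15.9] T [ 0.42  3.56 -0.02] q [ 0.74  0.44 -0.78  1.8   0.35  1.05 -0.35] g 0.263
```

```bash
python3 -m jog '[{"offset":[0,-0.01,-0.005],"rotation":[0,0,0],"fingers":-1},{"offset":[0,-0.008,-0.005],"rotation":[0,0,0],"fingers":-1},{"offset":[0,0,0],"rotation":[0,0,0],"fingers":-1},{"offset":[0,0,0],"rotation":[0,0,0],"fingers":-1}]'
python3 -c "
from h import *
st()"
```

```text
clock: 29.58
position: [0.5411, -0.0968, 0.0864]
ee_rot: [0.769, 0.639, 0.0, -0.0]
ft_force: [5.3, 0.1, -12.7]
grip_width: 0.268
t29.57 p [ 0.5411 -0.0968  0.0864] yaw 79.5 z [ 0.     0.001 -1.   ] F [  5.3   0.1 -12.7] T [-0.05 -0.91 -0.01] q [ 0.75  0.44 -0.78  1.81  0.35  1.04 -0.35] g 0.268
```

```bash
python3 -m jog '[{"offset":[0,0.0042,0.0044],"rotation":[0,0,0],"fingers":-1},{"offset":[0,0,0],"rotation":[0,0,0],"fingers":-1},{"offset":[0,0,0],"rotation":[0,0,0],"fingers":-1}]'|grep -E "pos|force"
python3 -m jog '[{"offset":[-0.0133,0,0],"rotation":[0,0,0],"fingers":-1},{"offset":[-0.0133,0,0],"rotation":[0,0,0],"fingers":-1},{"offset":[-0.0067,0,0],"rotation":[0,0,0],"fingers":-1},{"offset":[0,0,0],"rotation":[0,0,0],"fingers":-1}]'|grep -E "pos|force"
python3 -m jog '[{"offset":[-0.0067,0,0],"rotation":[0,0,0],"fingers":-1},{"offset":[-0.0067,0,0],"rotation":[0,0,0],"fingers":-1},{"offset":[-0.0067,0,0],"rotation":[0,0,0],"fingers":-1},{"offset":[0,0,0],"rotation":[0,0,0],"fingers":-1}]'|grep -E "pos|force"
python3 -c "
from h import *
st()"
```

```text
position: [0.5412, -0.0969, 0.0863]
ft_force: [-3.9, 0.0, -2.1]
position: [0.5409, -0.0985, 0.0863]
ft_force: [-0.7, 9.6, -4.1]
position: [0.5404, -0.1014, 0.0863]
ft_force: [-1.3, 10.4, -2.9]
t30.95 p [ 0.5404 -0.1014  0.0863] yaw 79.6 z [ 0.     0.004 -1.   ] F [-1.3 10.4 -2.9] T [ 2.15  0.45 -0.09] q [ 0.76  0.44 -0.78  1.81  0.35  1.04 -0.34] g 0.268
```

```bash
python3 -m jog '[{"offset":[-0.0067,0,0],"rotation":[0,0,0],"fingers":-1},{"offset":[-0.0067,0,0],"rotation":[0,0,0],"fingers":-1},{"offset":[-0.0067,0,0],"rotation":[0,0,0],"fingers":-1},{"offset":[-0.0067,0,0],"rotation":[0,0,0],"fingers":-1},{"offset":[0,0,0],"rotation":[0,0,0],"fingers":-1}]'|grep -E "pos|force"
python3 -m jog '[{"offset":[-0.0067,0,0],"rotation":[0,0,0],"fingers":-1},{"offset":[0,0,0],"rotation":[0,0,0],"fingers":-1}]'|grep -E "pos|force"
python3 -m jog '[{"offset":[-0.0067,0,0],"rotation":[0,0,0],"fingers":-1},{"offset":[0,0,0],"rotation":[0,0,0],"fingers":-1}]'|grep -E "pos|force"
python3 -c "
from h import *
st()
c,im=snap('wrist','w13.png');np.savez('w13.npz',t=c[2],R=c[3])
for q in ['slot','hook','gauge_rod']:
  for r in manip.recognise('wrist',q)[:2]: print(q,np.round(r['bbox']),round(r['conf'],2))
st()"
```

```text
position: [0.5396, -0.1053, 0.0863]
ft_force: [-1.0, 10.1, -3.8]
position: [0.5394, -0.1063, 0.0863]
ft_force: [-1.4, 10.3, -2.8]
position: [0.5392, -0.1073, 0.0863]
ft_force: [-0.5, 10.0, -3.0]
t32.08 p [ 0.5392 -0.1073  0.0863] yaw 79.6 z [ 0.     0.004 -1.   ] F [-0.5 10.  -3. ] T [ 2.13  0.44 -0.09] q [ 0.77  0.44 -0.78  1.81  0.35  1.04 -0.32] g 0.268
slot [171. 104. 333. 307.] 0.66
hook [235.   0. 277. 174.] 0.73
gauge_rod [235.   0. 272. 176.] 0.41
t32.27 p [ 0.5392 -0.1073  0.0863] yaw 79.6 z [ 0.     0.004 -1.   ] F [-1.2 10.8 -3.7] T [ 2.1   0.49 -0.08] q [ 0.77  0.44 -0.78  1.81  0.35  1.04 -0.32] g 0.267
```

```bash
python3 -m jog '[{"offset":[-0.0067,0,0],"rotation":[0,0,0],"fingers":-1},{"offset":[0,0,0],"rotation":[0,0,0],"fingers":-1}]'|grep -E "pos|force"
python3 -m jog '[{"offset":[-0.0067,0,0],"rotation":[0,0,0],"fingers":-1},{"offset":[0,0,0],"rotation":[0,0,0],"fingers":-1}]'|grep -E "pos|force"
python3 -m jog '[{"offset":[-0.0034,0,0],"rotation":[0,0,0],"fingers":-1},{"offset":[0,0,0],"rotation":[0,0,0],"fingers":-1}]'|grep -E "pos|force"
```

```text
position: [0.539, -0.1083, 0.0863]
ft_force: [-1.5, 10.5, -3.4]
position: [0.5388, -0.1093, 0.0863]
ft_force: [-1.4, 11.1, -2.2]
position: [0.5388, -0.1097, 0.0863]
ft_force: [-1.1, 10.3, -3.9]
```

```bash
python3 -m jog '[{"offset":[-0.0034,0,0],"rotation":[0,0,0],"fingers":-1},{"offset":[0,0,0],"rotation":[0,0,0],"fingers":-1}]'|grep -E "pos|force"
```

```text
position: [0.5387, -0.1102, 0.0863]
ft_force: [-0.5, 10.0, -3.3]
```

```bash
python3 -m jog '[{"offset":[-0.0034,0,0],"rotation":[0,0,0],"fingers":-1},{"offset":[0,0,0],"rotation":[0,0,0],"fingers":-1}]'|grep -E "pos|force"
```

```text
position: [0.5385, -0.1107, 0.0863]
ft_force: [-1.2, 10.8, -4.0]
```

```bash
python3 -m jog '[{"offset":[-0.0034,0,0],"rotation":[0,0,0],"fingers":-1},{"offset":[0,0,0],"rotation":[0,0,0],"fingers":-1}]'|grep -E "pos|force"
python3 -m jog '[{"offset":[-0.0034,0,0],"rotation":[0,0,0],"fingers":-1},{"offset":[0,0,0],"rotation":[0,0,0],"fingers":-1}]'|grep -E "pos|force"
```

```text
position: [0.5385, -0.1111, 0.0863]
ft_force: [-1.6, 10.2, -3.3]
position: [0.5385, -0.1113, 0.0863]
ft_force: [-0.7, 12.0, -3.2]
```

```bash
python3 -m jog '[{"offset":[-0.0034,0,0],"rotation":[0,0,0],"fingers":-1},{"offset":[0,0,0],"rotation":[0,0,0],"fingers":-1}]'|grep -E "pos|force"
python3 -m jog '[{"offset":[-0.0034,0,0],"rotation":[0,0,0],"fingers":-1},{"offset":[0,0,0],"rotation":[0,0,0],"fingers":-1}]'|grep -E "pos|force"
```

```text
position: [0.5384, -0.1116, 0.0863]
ft_force: [-0.8, 13.2, -3.7]
position: [0.5384, -0.1118, 0.0863]
ft_force: [-1.1, 13.2, -4.1]
```

```bash
python3 -m jog '[{"offset":[-0.0034,0,0],"rotation":[0,0,0],"fingers":-1},{"offset":[0,0,0],"rotation":[0,0,0],"fingers":-1}]'|grep -E "pos|force"
python3 -c "
from h import *
for i in range(6): manip.camera('wrist'); o=manip.get_obs(); print(np.round(o['ft_force'],1),np.round(o['position'],4))"
```

```text
position: [0.5384, -0.1121, 0.0863]
ft_force: [-0.8, 14.3, -4.5]
[ 0.1 14.7 -3. ] [ 0.5383 -0.1121  0.0863]
[-0.1 14.8 -3.8] [ 0.5383 -0.112   0.0863]
[ 0.1 14.7 -4.5] [ 0.5384 -0.1121  0.0863]
[-0.2 13.8 -3.4] [ 0.5383 -0.112   0.0863]
[-0.7 14.4 -3.9] [ 0.5383 -0.1121  0.0863]
[ 0.3 15.1 -3.1] [ 0.5383 -0.112   0.0863]
```

```bash
python3 -m jog '[{"offset":[-0.0017,0,0],"rotation":[0,0,0],"fingers":-1},{"offset":[0,0,0],"rotation":[0,0,0],"fingers":-1}]'|grep -E "pos|force"
python3 -c "
from h import *
for i in range(5): manip.camera('wrist'); o=manip.get_obs(); print(np.round(o['ft_force'],1),np.round(o['position'],4))"
python3 -m jog '[{"offset":[0.004,0,0],"rotation":[0,0,0],"fingers":-1},{"offset":[0.004,0,0],"rotation":[0,0,0],"fingers":-1},{"offset":[0,0,0],"rotation":[0,0,0],"fingers":-1},{"offset":[0,0,0],"rotation":[0,0,0],"fingers":-1}]'|grep -E "pos|force"
```

```text
position: [0.5383, -0.1121, 0.0863]
ft_force: [0.0, 14.7, -4.9]
[ 0.2 14.5 -4.4] [ 0.5384 -0.1121  0.0863]
[-0.4 14.5 -3.6] [ 0.5383 -0.1121  0.0863]
[-0.2 15.5 -3.4] [ 0.5383 -0.1121  0.0863]
[-0.3 13.9 -4. ] [ 0.5383 -0.1121  0.0863]
[ 0.2 14.5 -4.2] [ 0.5383 -0.1121  0.0863]
position: [0.5383, -0.1121, 0.0863]
ft_force: [-1.5, 10.9, -3.9]
```

```bash
python3 -m jog '[{"offset":[0.005,0,0],"rotation":[0,0,0],"fingers":-1},{"offset":[0.005,0,0.001],"rotation":[0,0,0],"fingers":-1},{"offset":[0.003,0,0],"rotation":[0,0,0],"fingers":-1},{"offset":[0,0,0],"rotation":[0,0,0],"fingers":-1}]'|grep -E "pos|force"
python3 -m jog '[{"offset":[0,0,0],"rotation":[0,0,0],"fingers":-0.3},{"offset":[0,0,0],"rotation":[0,0,0],"fingers":0},{"offset":[0,0,0],"rotation":[0,0,0],"fingers":0.2},{"offset":[0,0,0],"rotation":[0,0,0],"fingers":0.2},{"offset":[0,0,0],"rotation":[0,0,0],"fingers":0.2}]' 20
python3 -c "
from h import *
st()
c,im=snap('wrist','w14.png');np.savez('w14.npz',t=c[2],R=c[3])
"
```

```text
position: [0.5384, -0.112, 0.0863]
ft_force: [-3.4, 5.3, -0.3]
clock: 37.2
position: [0.5384, -0.1138, 0.0862]
ee_rot: [0.769, 0.639, 0.0, -0.0]
ft_force: [-0.6, -0.5, 0.5]
grip_width: 0.602
t37.20 p [ 0.5384 -0.1138  0.0862] yaw 79.5 z [-0.  0. -1.] F [-0.6 -0.5  0.5] T [-0.04 -0.01  0.05] q [ 0.77  0.44 -0.77  1.81  0.35  1.04 -0.32] g 0.602
```

```bash
python3 -m jog '[{"offset":[0,0,-0.1],"rotation":[0,0,0],"fingers":0.2},{"offset":[0,0,-0.2],"rotation":[0,0,0],"fingers":0.2},{"offset":[0,0,-0.2],"rotation":[0,0,0],"fingers":0.2},{"offset":[0,0,-0.127],"rotation":[0,0,0],"fingers":0.2},{"offset":[0.22,0,0],"rotation":[0,0,0],"fingers":0.2},{"offset":[0,0,0],"rotation":[0,0,0],"fingers":0.2},{"offset":[0,0,0],"rotation":[0,0,0],"fingers":0.2}]'
python3 -c "
from h import *
st()
a=np.radians(-100.5);X=np.array([np.cos(a),np.sin(a)]);Y=np.array([-X[1],X[0]]);E=np.array([.5737,.0656])
c,im=snap('wrist','w15.png'); g=cv2.cvtColor(im,6)
W=lambda x,y,z:[*(E+X*x/1e3+Y*y/1e3),z/1e3]
for z in (70,86):
  xs=np.arange(96,176,2); pp=proj(c,[W(x,0,z) for x in xs]); print(z,[(int(x),int(g[int(round(v)),int(round(u))])) for x,(u,v) in zip(xs,pp) if 0<=v<384 and 0<=u<512])
for q in ['hook','slot']:
  for r in manip.recognise('wrist',q)[:2]: print(q,np.round(r['bbox']),round(r['conf'],2))
for q in ['top','scene']:
  t=manip.camera(q)[:,:,::-1]; t0=cv2.imread('pics/'+q+'0.png'); 
  for nme in (['beaker','flask','reagent','coupon','wrench','driver','tray','rest'] if q=='top' else []):
    print(nme,[(np.round(r['bbox']).tolist(),round(r['conf'],2)) for r in manip.recognise('top',nme)[:1]])
st()"
```

```text
clock: 38.12
position: [0.5442, -0.0817, 0.1802]
ee_rot: [0.769, 0.639, -0.0, -0.0]
ft_force: [1.1, -0.6, -0.7]
grip_width: 0.599
t38.12 p [ 0.5442 -0.0817  0.1802] yaw 79.5 z [-0.001  0.    -1.   ] F [ 1.1 -0.6 -0.7] T [-0.06  0.03 -0.05] q [ 0.77  0.33 -0.83  1.72  0.26  1.21 -0.31] g 0.599
70 [(96, 172), (98, 171), (100, 170), (102, 170), (104, 169), (106, 172), (108, 172), (110, 169), (112, 171), (114, 172), (116, 172), (118, 156), (120, 124), (122, 104), (124, 167), (126, 166), (128, 166), (130, 166), (132, 165), (134, 160), (136, 148), (138, 135), (140, 138), (142, 139), (144, 139), (146, 139), (148, 139), (150, 139), (152, 140), (154, 141), (156, 140), (158, 139), (160, 139), (162, 139), (164, 137), (166, 98), (168, 82), (170, 76), (172, 17), (174, 17)]
86 [(96, 171), (98, 170), (100, 170), (102, 169), (104, 172), (106, 172), (108, 172), (110, 171), (112, 172), (114, 160), (116, 153), (118, 109), (120, 159), (122, 168), (124, 166), (126, 168), (128, 165), (130, 160), (132, 148), (134, 142), (136, 138), (138, 139), (140, 141), (142, 137), (144, 140), (146, 140), (148, 138), (150, 141), (152, 139), (154, 137), (156, 139), (158, 137), (160, 98), (162, 88), (164, 76), (166, 17), (168, 17), (170, 15), (172, 1), (174, 15)]
hook [227.   0. 288. 181.] 0.64
slot [202. 140. 304. 263.] 0.62
beaker [([376.0, 248.0, 392.0, 272.0], 0.51)]
flask [([392.0, 200.0, 427.0, 224.0], 0.59)]
reagent [([85.0, 168.0, 123.0, 200.0], 0.95)]
coupon [([172.0, 92.0, 219.0, 121.0], 0.7)]
wrench [([391.0, 201.0, 429.0, 221.0], 0.22)]
driver [([243.0, 101.0, 296.0, 109.0], 0.61)]
tray []
rest [([160.0, 227.0, 194.0, 257.0], 0.56)]
t38.77 p [ 0.5444 -0.0814  0.1802] yaw 79.5 z [-0.  0. -1.] F [0.  0.1 0.4] T [ 0.01 -0.03  0.04] q [ 0.77  0.33 -0.83  1.72  0.26  1.21 -0.31] g 0.601
```

```bash
python3 -c "
from workcell import manip
print(manip.hand_in())"
```

```text
the job is handed in; nothing more can be done
None
```

The hook is mounted and lightly loaded, and the job was handed in at about 39 s with the gripper clear of everything.

- **Eye height:** I took the smaller steel hook from the cradle. I felt for the eye by resting the bend on the ring, which put it at about 73 mm; the camera fit had said about 72 mm.
- **Mounting:** I swung the tip through the eye with almost no force. Then I lowered the hook to slot height, which took about 5.5 N on the eye's stiff joint. The shank went sideways into the slot with the head behind the plate.
- **Pull:** I drew the carriage back about 15 mm by its knob. Drag was about 10.3 N until the slack was out. It then rose to about 14.5 N, so the gauge carries about 4.3 N by force, or 5 to 5.5 N by rod travel. The carriage did not move when I eased off and let go.

**Checks at the end:**
- The last wrist picture, read by pixel values, shows the head flush against the back of the plate. I had used all 12 views, so I did not look at it.
- The detector found the beaker, flask, reagent bottle, screwdriver and cradle within a few pixels of where they started. It missed the tray and gave wrong positions for the coupon and wrench. I never reached for or touched any of these.
- When I first closed on the knob I was about 3 mm off sideways. That put 17 N sideways and 16 N vertically on the knob for a moment. The hook was still slack then, so the eye took no pull.

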